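Gauge the reamed bushings

TASK

Swing the bench lamp round off the bushing blocks until its head hangs over the green case and leave it there. Then check each bushing block that is there with the double-ended plug gauge, one block at a time, blue first, then yellow, then red: slide the long thin go end (green collar) into the bore until its collar is fully home on the block's face, draw it out, then press the short thick no-go end (red collar) squarely and gently against the mouth of the same bore for a moment to confirm that it will not enter. When all are checked lay the gauge back in its wooden rest, and leave the blocks upright and the other things alone.

Things in the scene. Friction and masses are not known exactly. Their poses are not given: they have to be found in the camera images.
- gauge: double-ended plug gauge, 157 mm long, 0.35 kg, at first in the rest, go end away from the robot. Origin on its axis at mid handle; x along the axis to the go end. Square dark handle 26 x 26 mm, 74 mm free between two 44 x 44 x 8 mm square collars (outer faces at x = +45 mm, green, and -45 mm, red). Lying on its collars the axis is level, 22 mm up
- go_tip (a point): centre of the go end's nose, 87 mm from the gauge's origin along +x. Go end: steel, 30 mm diameter, 42 mm long from the green collar, its last 10 mm tapering to 22 mm
- nogo_tip (a point): centre of the no-go end's nose, 70 mm from the gauge's origin along -x. No-go end: steel, 38 mm diameter, 25 mm long from the red collar, flat-nosed
- rest: fixed wooden rest, 120 x 68 mm; origin under its centre on the table. The gauge lies along its x, collars on the floor (15 mm high), so its origin is 37 mm over the rest's. Lips flank the collars: 37 mm high, 50 mm apart across y, at x = 36 to 56 mm either way; the middle is open for fingers. (A fixed wooden level lies along the table's near edge, out to x = 0.33 m.)
- lamp_grip (a point): point to pinch the upright black rubber grip on the lamp's head: cylinder, 24 mm diameter, on the head's centre line, from 233 to 300 mm over the table (this point at 275 mm). Below it the head is a shade 90 mm wide, underside at 180 mm
- lamp_post (a point): the arm's hinge, an upright axis on top of the lamp's post (225 mm high; base disc 110 mm wide, fixed). The level arm reaches 220 mm from here to the head's centre line
- lamp_arm (a joint): angle of the lamp's arm about the upright axis at lamp_post, rad, growing anticlockwise seen from above, -0.7 to 1.7; 0 points to the lamp's own -x. Stiff: takes about 2.5 to 4 N at the head, and stays where it is left. At the start the head hangs over the blocks' row; the green case lies at smaller values
- green_case: small closed green case, 73 x 100 x 41 mm, fixed on the table; origin under its centre. It lies within 25 mm of the circle that the lamp's head describes
- blue_block: blue bushing block, loose, 2.5 kg, may be absent: foot 90 (x) x 64 (y) x 12 mm, on it a body 40 (x) x 52 (y) mm up to 88 mm high with a bronze-lined horizontal bore along x. Origin under its centre, on the table; x points away from the robot within 0.2 rad at the start
- yellow_block: yellow bushing block, loose, 2.5 kg, may be absent: foot 90 (x) x 64 (y) x 12 mm, on it a body 40 (x) x 52 (y) mm up to 88 mm high with a bronze-lined horizontal bore along x. Origin under its centre, on the table; x points away from the robot within 0.2 rad at the start
- red_block: red bushing block, loose, 2.5 kg, may be absent: foot 90 (x) x 64 (y) x 12 mm, on it a body 40 (x) x 52 (y) mm up to 88 mm high with a bronze-lined horizontal bore along x. Origin under its centre, on the table; x points away from the robot within 0.2 rad at the start
- blue_bore (a point): centre of the blue block's bore, 50 mm up, midway between the faces. Bore 34 mm diameter, right through along the block's x; either mouth (20 mm from here) may be used. The gauge's origin is 65 mm from here when the go end is home, 90 mm when the no-go nose meets the mouth
- yellow_bore (a point): centre of the yellow block's bore, 50 mm up, midway between the faces. Bore 34 mm diameter, right through along the block's x; either mouth (20 mm from here) may be used. The gauge's origin is 65 mm from here when the go end is home, 90 mm when the no-go nose meets the mouth
- red_bore (a point): centre of the red block's bore, 50 mm up, midway between the faces. Bore 34 mm diameter, right through along the block's x; either mouth (20 mm from here) may be used. The gauge's origin is 65 mm from here when the go end is home, 90 mm when the no-go nose meets the mouth
- oil_filter: black spin-on oil filter standing, 76 mm wide, 90 mm tall; bystander, origin at its underside
- brake_spray: red and black spray can, 67 mm wide, 207 mm tall; bystander, origin under its centre

How it is judged:
By the outcome, as a careful person would: the job done as asked, in the order asked, and still so for the second after the job is handed in, with the robot touching nothing.
Of blue_block, yellow_block, red_block only 2 to 3 are there at a start; the rules pass over those that are not, and their reading is None.
At some moment in a run one of blue_block, yellow_block, red_block may be knocked a few centimetres aside while the robot is not near it.
Once in a run the grip may slacken for a moment while it holds something.
It also fails if it takes over 210 s, if anything falls off the work surface, if the arm or the gripper's body presses on something with over 40 N, if the wrist force passes 120 N, or if a joint passes its speed limit or range.

ROBOT

A 7-joint arm with a two-finger parallel gripper is mounted at the origin on a cart in front of the work surface, level with it; the furniture and walls round the work are solid. World frame = base frame: x ahead of the robot, y to its left, z up, the work surface at z = 0. Lengths are in m, angles in degrees, forces in N, time in s.
With the tool pointing down it reaches from about 0.4 to 0.925 m from the base axis. Payload 5.6 kg.
Tool frame: the origin (TCP) lies between the finger pads; the fingertips stand 25 mm ahead of it and the grasp point (between the pads) lies 6 mm ahead of it; z points along the fingers, y is the line along which they close (so a half turn about z gives the same grasp; the last joint's range is limited). The gripper opens to 85 mm and grips with 20 to 120 N. Pads are 22 mm wide; open, the fingers measure 114 mm over their backs; the gripper's body (76 mm by 85 mm) begins 54 mm behind the grasp point. The pads swing forward as they close: fully open they stand 13 mm farther back than shut.
Start: joints at [-78.151, 26.786, -0.665, 91.828, 0.344, 61.387, -3.226], TCP at [0.161, 0.63, 0.256] pointing down, gripper open.
Joint ranges: [-144.91, 144.91], [-17.63, 115.5], [-89.93, 88.59], [15.96, 139.68], [-74.01, 254.01], [8.47, 105.57], [-167.45, 167.45]. Speed limits (degrees/s): [147.25, 147.25, 180, 180, 180, 180, 180].

INTERFACE

Orientations are given as [roll, pitch, yaw] about the fixed x, y, z axes, in that order (R = Rz(yaw) Ry(pitch) Rx(roll)).
In Python, from cell import telemetry, optics, close_job gives the robot as it stands.
- The arm moves only by the tool move_arm, never from a script. Its argument "plan" is text: rows parted by semicolons, each of 6 numbers parted by spaces: the shift along the world's x, y, z in mm, then the turn, a rotation vector about the world's x, y, z in degrees. In form: dx dy dz wx wy wz; .... A call has 1 to 5 rows; each row is the pose to reach, as a shift and turn from the pose commanded when the call began; what a row does not reach only later rows make up. A row lasts 1/8 s, in which the tool goes at most 62.5 mm and 10.7 degrees, less where a joint would pass 70% of its speed; a pose out of reach is approached as far as the arm can. A call with a gripper value outside its range is refused whole. "gripper" is the finger opening in mm, from 0 to 85.4, set as the call begins (left out, the last holds). The fingers move at their own pace and stop on an object; the grip force is fixed at half the most. Time passes only in rows, so rows that repeat a pose let the fingers close. It gives the time, the measured TCP pose, the force, the opening and the grip force at its end, in the units of the state.
- telemetry.state(): the state, without advancing time (a new reading comes with each control period).
- optics.capture(name): name is "scene" or "top"; returns a dict with "image" (384x512x3 uint8, red, green, blue), "range_z" (384x512 float32, m along the optical axis (not along the pixel's ray), 0 where there is no reading), "intrinsics" (3x3 intrinsics, pixels), "xyz" and "rotation" of the camera in the world. Camera axes: x right, y down, z forward; pixel columns grow to the right and rows downward; lengths in m; the calibration is good to about 2 mm. A picture is of the moment at which its call begins.
- close_job(): hands the job in; it is judged then, once.
The state is a dict: "time_s": time; "joint_pos": joint angles; "dq": joint speeds; "tau": joint torques, N m; "position": TCP position; "ee_rot": TCP orientation; "ft_force": force on the tool from outside, world axes, zero at the start; "torque": the same for the moment, N m; "grip_width": opening from 0.0 (shut) to 1.0 (fully open); "gripper_force": force on a finger pad.
Only numpy, scipy, OpenCV 4.12 (cv2) and the standard library are available. Lean on these libraries where they do the work, as an engineer would, in place of code of your own. Each camera call takes 0.05 s, during which the arm holds its last target. There are 200 camera calls.

## Working session

There is one attempt and no reset: what is moved stays moved. The work goes in short steps, Python scripts to look and compute and a tool call to move; the robot and the scene stay as the last step left them, time stands still between calls to the robot, and variables do not carry over. Pictures are saved under pics/ and viewed, at most 14 in all, crops included, and the job is handed in when it is done.

Besides the shell and the picture viewer there is one more tool, called as name(argument=value, ...) on one line, values as JSON. move_arm: Moves the arm, as the interface text tells. Its arguments: {"type":"object","properties":{"plan":{"type":"string"},"gripper":{"type":"number"}},"required":["plan"]}

```bash
mkdir -p pics; ls; cat > h.py <<'E'
import numpy as np, cv2
from cell import telemetry, optics, close_job
def cap(n):
    c=optics.capture(n); return c
def pts(c):
    K=np.array(c["intrinsics"]); z=c["range_z"]; v,u=np.mgrid[:z.shape[0],:z.shape[1]]
    p=np.stack([(u-K[0,2])/K[0,0]*z,(v-K[1,2])/K[1,1]*z,z],-1)
    R=np.array(c["rotation"])
    if R.shape!=(3,3): raise SystemExit(R)
    return p@R.T+np.array(c["xyz"])
def save(c,n): cv2.imwrite(f"pics/{n}.png",c["image"][:,:,::-1])
E
python3 - <<'E'
from h import *
for n in("scene","top"):
    c=cap(n); save(c,n+"0"); np.savez(n+"0.npz",**c); print(n,c["xyz"],np.round(c["rotation"],3).tolist(),np.array(c["intrinsics"]).tolist())
print(telemetry.state())
E
```

```text
pics
scene [-0.0324899  -0.62316604  1.21438867] [-140.989, -0.952, -41.437] [[496.13595815808884, 0.0, 253.37973508772924], [0.0, 496.13595815808884, 188.9428977314231], [0.0, 0.0, 1.0]]
top [0.22309511 0.01809614 1.72855024] [-167.875, 0.026, -92.41] [[487.02089583644425, 0.0, 252.0235582798033], [0.0, 487.02089583644425, 187.44760635408966], [0.0, 0.0, 1.0]]
{'time_s': 0.1, 'joint_pos': array([-78.15251817,  26.83253763,  -0.66533564,  91.87671002,
         0.34365531,  61.38802841,  -3.22573092]), 'dq': array([-0.0038781 , -0.08613312, -0.02586607, -0.23474128, -0.0432168 ,
        0.01841181,  0.03340243]), 'tau': array([ 1.03374929e-03, -5.33518946e+01,  2.16177508e-02, -2.51967859e+01,
        1.15419645e-02,  4.26635423e-03, -2.24055697e-06]), 'position': array([0.16060975, 0.62934963, 0.25540793]), 'ee_rot': array([-1.79904924e+02,  6.45804709e-03,  1.65685567e+02]), 'ft_force': array([ 0.77970487, -0.75600449,  0.59337323]), 'torque': array([0.00225588, 0.00922594, 0.04125705]), 'gripper_force': 0.0, 'grip_width': 1.000272645107626}
```

View pics/scene0.png

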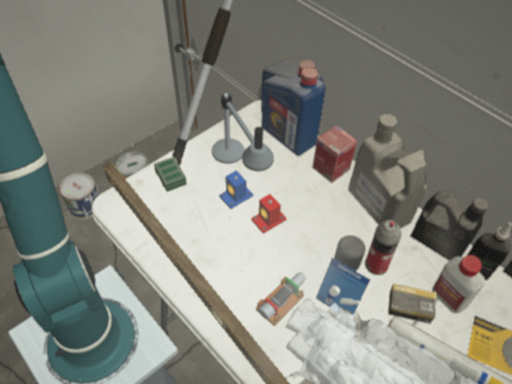

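View pics/top0.png

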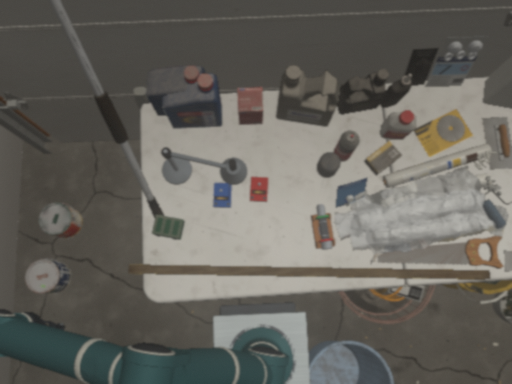

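```bash
cat > h.py <<'E'
import numpy as np, cv2
from scipy.spatial.transform import Rotation as Ro
from cell import telemetry, optics, close_job
cap=optics.capture
def rot(c): return Ro.from_euler("xyz",c["rotation"],degrees=True).as_matrix()
def pts(c):
    K=c["intrinsics"]; z=c["range_z"]; v,u=np.mgrid[:z.shape[0],:z.shape[1]]
    p=np.stack([(u-K[0,2])/K[0,0]*z,(v-K[1,2])/K[1,1]*z,z],-1)
    return p@rot(c).T+c["xyz"]
def proj(c,P):
    q=(np.atleast_2d(P)-c["xyz"])@rot(c); return q[:,:2]/q[:,2:]*[c["intrinsics"][0,0],c["intrinsics"][1,1]]+c["intrinsics"][:2,2]
def save(c,n): cv2.imwrite(f"pics/{n}.png",c["image"][:,:,::-1])
def hsv(c): return cv2.cvtColor(c["image"],cv2.COLOR_RGB2HSV)
E
python3 - <<'E'
from h import *
s=dict(np.load("scene0.npz"));t=dict(np.load("top0.npz"))
P=pts(t);Q=pts(s)
print("table",P[245,250],P[200,290],Q[260,220])
for n,(u,v) in dict(case=(168,228),blue=(222,195),red=(259,189),head=(235,170),headtop=(237,164),post=(167,154),base=(177,172),gauge=(322,228),pole1=(157,212),pole2=(140,180),pole3=(105,100),pole4=(70,30),pole5=(120,130),filt=(328,163),can=(348,140)).items(): print(n,P[v,u].round(3))
for u,v in((180,155),(195,110),(215,40),(228,5),(258,160),(259,135),(227,98),(170,175)): print("s",u,v,Q[v,u].round(3))
a=cv2.resize(s["image"][80:340,150:370],None,fx=2.6,fy=2.3)
b=cv2.resize(t["image"][130:270,140:370],None,fx=3.4,fy=3.4,interpolation=cv2.INTER_CUBIC)
a=cv2.resize(s["image"][80:240,150:340],None,fx=4,fy=3.7,interpolation=cv2.INTER_CUBIC)
cv2.imwrite("pics/a1.png",a[:,:,::-1]);cv2.imwrite("pics/b1.png",b[:,:,::-1])
E
```

```text
table [ 0.38655235  0.01918413 -0.00344426] [ 0.54242438 -0.13193758 -0.00197923] [ 0.39229671 -0.03010959 -0.00151864]
case [0.454 0.303 0.035]
blue [0.554 0.108 0.083]
red [ 0.57  -0.02   0.084]
head [0.602 0.057 0.235]
headtop [0.623 0.05  0.23 ]
post [0.661 0.27  0.244]
base [0.659 0.272 0.017]
gauge [ 0.43  -0.233  0.047]
pole1 [0.51  0.339 0.048]
pole2 [0.602 0.375 0.155]
pole3 [0.789 0.425 0.392]
pole4 [0.922 0.472 0.554]
pole5 [0.722 0.4   0.316]
filt [ 0.65  -0.264  0.091]
can [ 0.7   -0.318  0.189]
s 180 155 [0.526 0.337 0.039]
s 195 110 [0.621 0.368 0.155]
s 215 40 [0.743 0.407 0.336]
s 228 5 [0.818 0.435 0.41 ]
s 258 160 [0.59  0.038 0.218]
s 259 135 [0.606 0.055 0.291]
s 227 98 [0.672 0.269 0.24 ]
s 170 175 [0.45  0.284 0.045]
```

View pics/a1.png

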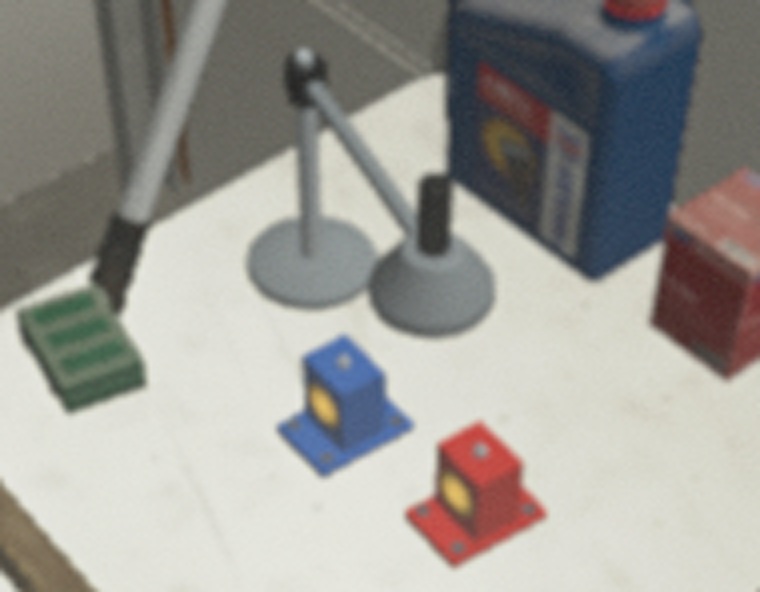

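View pics/b1.png

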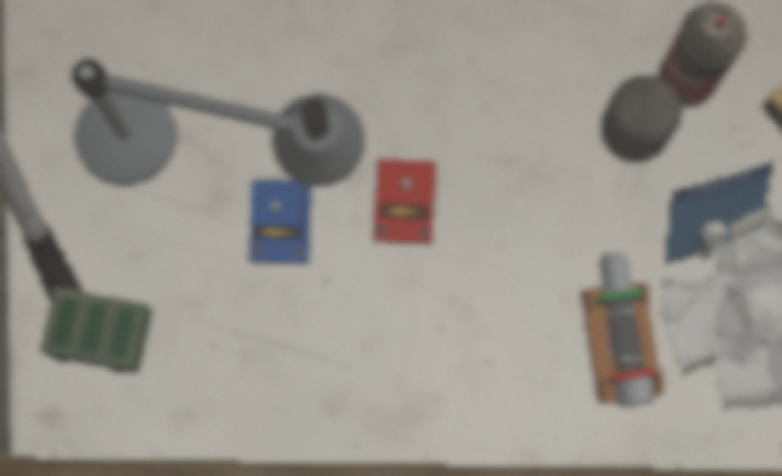

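```bash
cat >> h.py <<'E'
def blk(c,col,near=None):
    H=hsv(c).astype(int); P=pts(c)
    h,s=H[...,0],H[...,1]
    m={"blue":(h>100)&(h<130)&(s>110),"red":((h<8)|(h>172))&(s>130),"yellow":(h>20)&(h<32)&(s>150)}[col]
    m&=(P[...,2]>-.01)&(P[...,2]<.1)&(P[...,0]>.4)&(P[...,0]<.8)&(abs(P[...,1]-.1)<.35)
    if near is not None: m&=np.hypot(P[...,0]-near[0],P[...,1]-near[1])<.08
    return m,P
def pose(c,col,near=None):
    m,P=blk(c,col,near); n,l,st,ce=cv2.connectedComponentsWithStats(m.astype(np.uint8))
    if n<2: return None
    k=1+st[1:,4].argmax(); X=P[l==k]
    if len(X)<30: return None
    T=X[X[:,2]>X[:,2].max()-.012]; r=cv2.minAreaRect((X[:,:2]*1000).astype(np.float32)); rt=cv2.minAreaRect((T[:,:2]*1000).astype(np.float32))
    return len(X),"all",np.round(r[0]),np.round(r[1]),round(r[2],1),"top",len(T),T.mean(0).round(4),np.round(rt[1]),round(rt[2],1)
E
python3 - <<'E'
from h import *
s=dict(np.load("scene0.npz"));t=dict(np.load("top0.npz"))
for c in(t,s):
    P=pts(c);H=hsv(c)
    for k in("blue","red","yellow"): print(k,pose(c,k))
    d=(H[...,2]<75)
    g=d&(P[...,2]>.25)&(P[...,2]<.31)&(abs(P[...,0]-.61)<.06)&(abs(P[...,1]-.055)<.06)
    print("grip",g.sum(),P[g].mean(0).round(4),P[g].min(0).round(3),P[g].max(0).round(3))
    q=(P[...,2]>.2)&(P[...,2]<.28)&(abs(P[...,0]-.66)<.04)&(abs(P[...,1]-.27)<.05)
    print("post",P[q&(P[...,2]>.235)].mean(0).round(4))
    sh=(P[...,2]>.165)&(P[...,2]<.24)&(abs(P[...,0]-.61)<.07)&(abs(P[...,1]-.055)<.07)
    print("shade",cv2.minEnclosingCircle((P[sh][:,:2]*1000).astype(np.float32)))
    k=(P[...,2]>.03)&(P[...,2]<.05)&(abs(P[...,0]-.45)<.08)&(abs(P[...,1]-.3)<.08)&(H[...,0]>40)&(H[...,0]<90)
    print("case",P[k].mean(0).round(3),cv2.minAreaRect((P[k][:,:2]*1000).astype(np.float32)))
    for nm,lo,hi in(("green",50,85),("redc",0,8)):
        w=(H[...,0]>=lo)&(H[...,0]<=hi)&(H[...,1]>110)&(P[...,2]>.02)&(abs(P[...,0]-.43)<.1)&(abs(P[...,1]+.233)<.07)
        print(nm,w.sum(),P[w].mean(0).round(4),np.ptp(P[w],0).round(3))
    w=(H[...,0]>8)&(H[...,0]<22)&(H[...,1]>80)&(P[...,2]>.005)&(abs(P[...,0]-.43)<.1)&(abs(P[...,1]+.233)<.07)
    print("rest",w.sum(),cv2.minAreaRect((P[w][:,:2]*1000).astype(np.float32)))
E
```

```text
blue None
red (142, 'all', array([597., -21.]), array([48., 59.]), 87.6, 'top', 112, array([ 0.5871, -0.0215,  0.0901]), array([49., 39.]), 81.9)
yellow None
grip 57 [0.6062 0.0634 0.291 ] [0.599 0.054 0.254] [0.618 0.073 0.308]
post [0.6695 0.2686 0.2407]
shade ((611.9475708007812, 71.53118133544922), 54.1287956237793)
case [0.457 0.301 0.041] ((458.5334777832031, 301.9142150878906), (97.42234802246094, 64.36679077148438), 77.28834533691406)<stdin>:17: RuntimeWarning: Mean of empty slice.
  ret = um.true_divide(
Traceback (most recent call last):
ValueError: zero-size array to reduction operation maximum which has no identity
```

```bash
python3 - <<'E'
from h import *
s=dict(np.load("scene0.npz"));t=dict(np.load("top0.npz"))
H=hsv(t)
for n,(u,v) in dict(bl=(220,188),bl2=(224,203),red=(258,183),gc=(323,217),gc2=(320,218),rc=(326,241),rest=(315,235),rest2=(333,224),handle=(324,228),grip=(232,164),case=(168,228),table=(290,200)).items(): print(n,H[v,u])
H=hsv(s)
for n,(u,v) in dict(bl=(238,190),bl2=(228,200),red=(265,205),case=(170,175),grip=(258,132)).items(): print("s",n,H[v,u])
print(H[270:330:6,255:310:6].tolist()[4])
P=pts(s);g=(H[...,2]<75)&(P[...,2]>.25)&(P[...,2]<.31)&(abs(P[...,0]-.61)<.06)&(abs(P[...,1]-.055)<.06)
print("grip",g.sum(),P[g].mean(0).round(4),P[g].min(0).round(3),P[g].max(0).round(3))
cv2.imwrite("pics/g1.png",cv2.resize(np.hstack([s["image"][260:330,245:315],t["image"][198:268,285:355]]),None,fx=5.6,fy=5.6,interpolation=cv2.INTER_CUBIC)[:,:,::-1])
E
```

```text
bl [110  83 126]
bl2 [110 107 126]
red [  2  74 134]
gc [ 62  64 103]
gc2 [58 44 92]
rc [  3  47 130]
rest [ 13 102 133]
rest2 [ 21  19 173]
handle [ 0  0 88]
grip [15 24 63]
case [64 54 81]
table [ 23  17 175]
s bl [109 107 133]
s bl2 [109 129 172]
s red [  2 156 188]
s case [ 66  63 113]
s grip [15  9 59]
[[26, 9, 230], [30, 10, 230], [39, 8, 225], [13, 108, 170], [50, 6, 120], [60, 4, 129], [16, 39, 151], [33, 39, 137], [16, 45, 186], [30, 8, 223]]
grip 112 [0.6082 0.0599 0.2808] [0.6   0.051 0.25 ] [0.623 0.071 0.305]
```

View pics/g1.png

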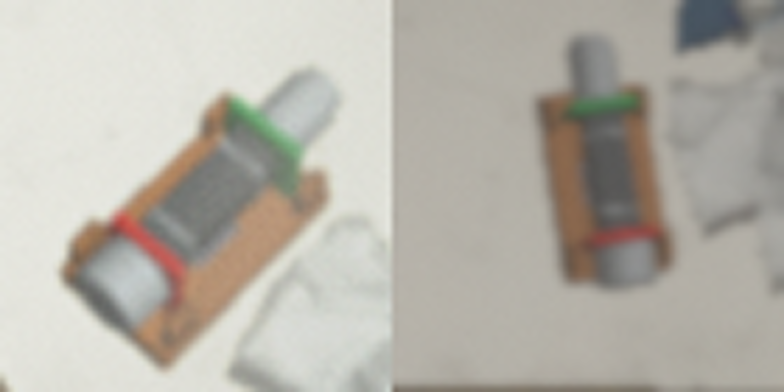

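```bash
sed -i 's/(s>110)/(s>55)/;s/(s>130)/(s>45)/;s/(s>150)/(s>100)/' h.py; cat > m.py <<'E'
from h import *
def gauge(c,near=(.43,-.233),zr=(.02,.2),rad=.12):
    P=pts(c);H=hsv(c).astype(int);o={}
    b=(np.hypot(P[...,0]-near[0],P[...,1]-near[1])<rad)&(P[...,2]>zr[0])&(P[...,2]<zr[1])
    for nm,lo,hi,sm in(("green",50,85,40),("red",0,8,42)):
        w=b&(H[...,0]>=lo)&(H[...,0]<=hi)&(H[...,1]>sm)
        o[nm]=(w.sum(),P[w].mean(0).round(4),np.ptp(P[w],0).round(3)) if w.any() else None
    w=b&(H[...,1]<28)&(H[...,2]<110)
    if w.any(): o["handle"]=(w.sum(),P[w].mean(0).round(4),P[w].min(0).round(3),P[w].max(0).round(3))
    return o
E
python3 - <<'E'
from m import *
s=dict(np.load("scene0.npz"));t=dict(np.load("top0.npz"))
for c in(t,s):
    P=pts(c);H=hsv(c)
    for k in("blue","red","yellow"): print(k,pose(c,k))
    print(gauge(c))
    w=(H[...,0]>8)&(H[...,0]<20)&(H[...,1]>65)&(P[...,2]>.005)&(abs(P[...,0]-.43)<.12)&(abs(P[...,1]+.233)<.07)
    print("rest",w.sum(),cv2.minAreaRect((P[w][:,:2]*1000).astype(np.float32)))
P=pts(s)
k=(P[...,2]>.03)&(P[...,2]<.05)&(abs(P[...,0]-.45)<.08)&(abs(P[...,1]-.3)<.08)
print("case",P[k].mean(0).round(3),cv2.minAreaRect((P[k][:,:2]*1000).astype(np.float32)))
E
```

```text
blue (321, 'all', array([570., 111.]), array([56., 88.]), 83.7, 'top', 104, array([0.5701, 0.1117, 0.0913]), array([49., 39.]), 87.3)
red (407, 'all', array([588., -20.]), array([65., 95.]), 83.6, 'top', 144, array([ 0.5856, -0.0225,  0.0903]), array([51., 40.]), 81.9)
yellow None
{'green': (np.int64(30), array([ 0.4688, -0.234 ,  0.0593]), array([0.011, 0.035, 0.015])), 'red': (np.int64(47), array([ 0.3889, -0.2406,  0.0535]), array([0.017, 0.04 , 0.047])), 'handle': (np.int64(137), array([ 0.4287, -0.2366,  0.0495]), array([ 0.364, -0.289,  0.022]), array([ 0.525, -0.222,  0.057]))}
rest 252 ((425.5832824707031, -238.65377807617188), (113.7743911743164, 64.10588073730469), 4.64190673828125)
blue (580, 'all', array([570., 111.]), array([61., 87.]), 84.1, 'top', 176, array([0.5705, 0.1123, 0.0886]), array([54., 42.]), 86.1)
red (687, 'all', array([588., -20.]), array([64., 92.]), 83.2, 'top', 153, array([ 0.5887, -0.0193,  0.0901]), array([54., 41.]), 86.5)
yellow None
{'green': (np.int64(56), array([ 0.4707, -0.2352,  0.0552]), array([0.009, 0.04 , 0.034])), 'red': (np.int64(81), array([ 0.3903, -0.2445,  0.0529]), array([0.024, 0.042, 0.039])), 'handle': (np.int64(12), array([ 0.362 , -0.2384,  0.0344]), array([ 0.361, -0.249,  0.026]), array([ 0.363, -0.227,  0.041]))}
rest 411 ((420.3613586425781, -239.16458129882812), (115.3580551147461, 67.97920227050781), 6.923527717590332)
case [0.466 0.306 0.041] ((475.5260009765625, 312.12896728515625), (123.91453552246094, 96.59200286865234), 76.49500274658203)
```

move_arm(plan="36 -46 20 0 0 -10; 72 -92 40 0 0 -20; 108 -138 60 0 0 -30; 144 -184 80 0 0 -40; 180 -230 100 0 0 -50", gripper=85)

```text
time_s: 0.72
position: [0.3416, 0.398, 0.3567]
ee_rot: [-180.0, 0.0, 115.4]
ft_force: [1.1, 0.7, 0.3]
grip_width: 0.993
gripper_force: 0.0
```

move_arm(plan="36 -46 4 0 0 -8; 72 -92 8 0 0 -16; 108 -138 12 0 0 -24; 144 -184 16 0 0 -32; 180 -230 20 0 0 -41")

```text
time_s: 1.35
position: [0.5214, 0.1683, 0.3763]
ee_rot: [-180.0, -0.0, 74.4]
ft_force: [-0.4, 0.9, -0.0]
grip_width: 0.995
gripper_force: 0.0
```

move_arm(plan="36 -46 4 0 0 0; 72 -92 8 0 0 0; 89 -106 8 0 0 0; 89 -106 8 0 0 0; 89 -106 8 0 0 0")

```text
time_s: 1.98
position: [0.609, 0.065, 0.3838]
ee_rot: [-179.9, -0.0, 74.8]
ft_force: [-0.2, -0.2, 0.0]
grip_width: 0.994
gripper_force: 0.0
```

move_arm(plan="1 -2 -30 0 0 0; 1 -2 -60 0 0 0; 1 -2 -90 0 0 0; 1 -2 -101 0 0 0; 1 -2 -101 0 0 0")

```text
time_s: 2.6
position: [0.6103, 0.0628, 0.2832]
ee_rot: [-180.0, 0.0, 74.8]
ft_force: [0.3, 0.0, 0.3]
grip_width: 0.995
gripper_force: 0.0
```

move_arm(plan="0 0 0 0 0 0; 0 0 0 0 0 0; 0 0 0 0 0 0; 0 0 0 0 0 0; 0 0 0 0 0 0", gripper=30)

```text
time_s: 3.22
position: [0.6107, 0.0618, 0.2834]
ee_rot: [180.0, -0.0, 74.7]
ft_force: [0.2, -0.6, -1.2]
grip_width: 0.35
gripper_force: 0.0
```

```bash
python3 - <<'E'
from h import *
c=cap("scene"); cv2.imwrite("pics/s2.png",cv2.resize(c["image"][60:220,150:340],None,fx=4,fy=3.7)[:,:,::-1])
print(telemetry.state())
E
```

```text
{'time_s': 3.275, 'joint_pos': array([-33.86367136,  23.61954869,  33.15559703,  97.32994501,
       -14.19732273,  63.28018366, -11.78788586]), 'dq': array([-0.0806174 ,  0.08738687, -0.13398692,  0.02284428,  0.06211824,
       -0.01751972, -0.12981464]), 'tau': array([ 2.82584428e-03, -4.51479113e+01,  6.36571482e+00, -2.48392349e+01,
        1.19251205e-02,  1.49154734e-03, -1.76791009e-04]), 'position': array([0.61073238, 0.06179547, 0.28331964]), 'ee_rot': array([1.79996572e+02, 2.31268283e-03, 7.46842514e+01]), 'ft_force': array([-0.333763  ,  0.12366492,  0.55980819]), 'torque': array([ 0.00507053, -0.02255471,  0.01072447]), 'gripper_force': 0.0, 'grip_width': 0.3525621594527133}
```

View pics/s2.png

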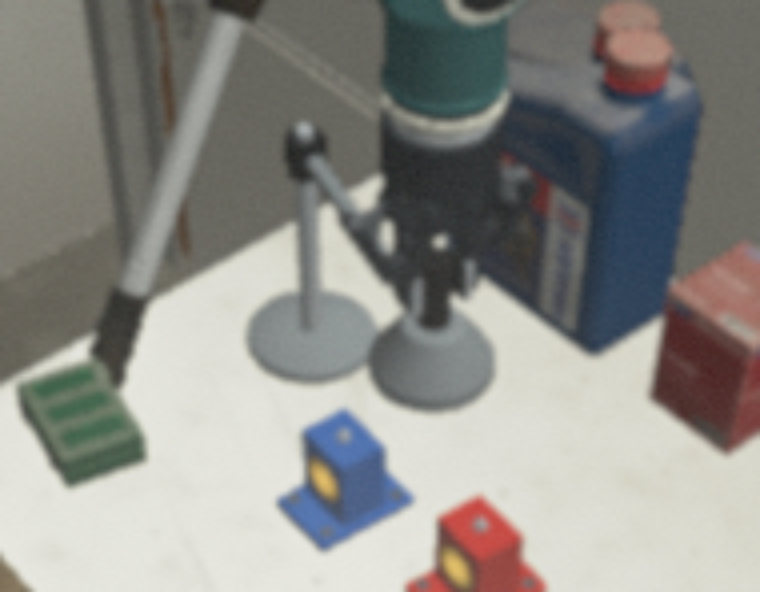

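```bash
python3 -c "
import numpy as np
P=np.array([669,274.]);H=lambda d:P+220*np.array([np.cos(np.radians(d)),np.sin(np.radians(d))])
for k in range(16):
  print(k,np.round(H(-105.3-5.5*k)-H(-105.3-5.5*(k//5*5)),0) , np.round(H(-105.3-5.5*k)-H(-105.3-5.5*((k-1)//5*5)),0))"
```

```text
0 [0. 0.] [-105.    3.]
1 [-20.   7.] [-20.   7.]
2 [-39.  15.] [-39.  15.]
3 [-58.  25.] [-58.  25.]
4 [-75.  37.] [-75.  37.]
5 [0. 0.] [-91.  51.]
6 [-15.  15.] [-15.  15.]
7 [-28.  31.] [-28.  31.]
8 [-40.  49.] [-40.  49.]
9 [-50.  68.] [-50.  68.]
10 [0. 0.] [-58.  87.]
11 [-6. 20.] [-6. 20.]
12 [-10.  41.] [-10.  41.]
13 [-13.  62.] [-13.  62.]
14 [-13.  83.] [-13.  83.]
15 [0. 0.] [-11. 104.]
```

move_arm(plan="-20 7 0 0 0 -5.5; -39 15 0 0 0 -11; -58 25 0 0 0 -16.5; -75 37 0 0 0 -22; -91 51 0 0 0 -27.5")

```text
time_s: 3.9
position: [0.5199, 0.1122, 0.2836]
ee_rot: [179.9, -0.0, 46.9]
ft_force: [3.3, -0.2, -0.4]
grip_width: 0.354
gripper_force: 1.3
```

move_arm(plan="-15 15 0 0 0 -5.5; -28 31 0 0 0 -11; -40 49 0 0 0 -16.5; -50 68 0 0 0 -22; -58 87 0 0 0 -27.5")

```text
time_s: 4.53
position: [0.4619, 0.1993, 0.2836]
ee_rot: [179.9, -0.0, 19.4]
ft_force: [1.9, -1.8, 0.3]
grip_width: 0.351
gripper_force: 1.3
```

move_arm(plan="-6 20 0 0 0 -5.5; -10 41 0 0 0 -11; -13 62 0 0 0 -16.5; -13 83 0 0 0 -22; -11 104 0 0 0 -27.5")

```text
time_s: 5.15
position: [0.4503, 0.3035, 0.2833]
ee_rot: [179.9, 0.1, -8.0]
ft_force: [-0.4, -2.2, 1.8]
grip_width: 0.349
gripper_force: 1.4
```

```bash
python3 - <<'E'
from h import *
for n in("top","scene"):
    c=cap(n);P=pts(c);H=hsv(c);save(c,n+"3")
    sh=(P[...,2]>.165)&(P[...,2]<.225)&(abs(P[...,0]-.46)<.1)&(abs(P[...,1]-.29)<.1)
    print("shade",sh.sum(),cv2.minEnclosingCircle((P[sh][:,:2]*1000).astype(np.float32)) if sh.any() else 0)
print(telemetry.state()["joint_pos"])
E
```

```text
shade 180 ((477.6767272949219, 285.2726745605469), 69.73069763183594)
shade 498 ((484.2965087890625, 296.1972351074219), 74.22554016113281)
[ -72.09835523   17.18782698   42.05951877  107.26467382  -13.1306537
   60.44907576 -122.43210205]
```

View pics/scene3.png

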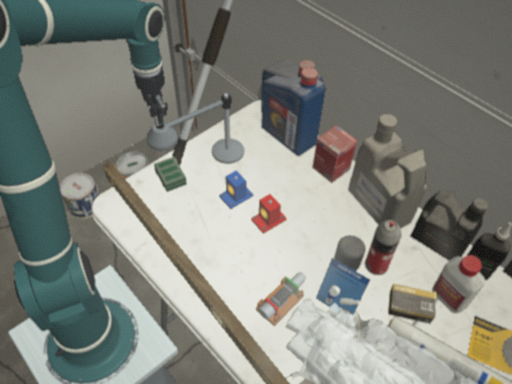

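move_arm(plan="0 0 0 0 0 0; 0 0 20 0 0 0; 0 0 60 0 0 0; 0 0 110 0 0 0; 0 -20 150 0 0 0", gripper=50)

```text
time_s: 5.88
position: [0.4507, 0.2836, 0.4351]
ee_rot: [-179.9, -0.0, -7.7]
ft_force: [0.6, 0.0, -0.1]
grip_width: 0.589
gripper_force: 0.0
```

move_arm(plan="-4 -60 0 0 0 3; -8 -120 0 0 0 6; -12 -180 0 0 0 9; -16 -240 0 0 0 12; -20 -300 0 0 0 13.5")

```text
time_s: 6.5
position: [0.4299, -0.0194, 0.433]
ee_rot: [-179.9, -0.0, 5.7]
ft_force: [1.3, 0.6, 0.0]
grip_width: 0.584
gripper_force: 0.0
```

move_arm(plan="0 -60 -20 0 0 0; 0 -120 -40 0 0 0; 0 -180 -60 0 0 0; 0 -222 -80 0 0 0; 0 -222 -100 0 0 0")

```text
time_s: 7.12
position: [0.4178, -0.2315, 0.3405]
ee_rot: [179.5, -0.6, 5.8]
ft_force: [-0.3, 0.6, -0.0]
grip_width: 0.583
gripper_force: 0.0
```

```bash
python3 - <<'E'
from m import *
t=dict(np.load("top0.npz"));P=pts(t)
for y0 in(-.18,-.19,-.27,-.28,-.29,-.30,-.31):
    w=(abs(P[...,0]-.43)<.03)&(abs(P[...,1]-y0)<.006); print(y0,P[w][:,2].max().round(3) if w.any() else None)
for n in("top","scene"):
    c=cap(n);P=pts(c)
    sh=(P[...,2]>.165)&(P[...,2]<.225)&(abs(P[...,0]-.45)<.058)&(abs(P[...,1]-.30)<.058)
    print("shade",cv2.minEnclosingCircle((P[sh][:,:2]*1000).astype(np.float32)),np.median(P[sh],0))
    print(gauge(c,zr=(.02,.1)));print(pose(c,"blue"),pose(c,"red"),pose(c,"yellow"))
print(telemetry.state()["joint_pos"])
E
```

```text
-0.18 0.013
-0.19 0.007
-0.27 0.024
-0.28 0.018
-0.29 0.043
-0.3 0.047
-0.31 0.053
shade ((455.2037658691406, 298.9413757324219), 47.29679489135742) [0.43904649 0.28588132 0.2080933 ]
{'green': None, 'red': (np.int64(46), array([ 0.3887, -0.2407,  0.0555]), array([0.016, 0.041, 0.046])), 'handle': (np.int64(96), array([ 0.4164, -0.2358,  0.0489]), array([ 0.364, -0.249,  0.021]), array([ 0.483, -0.217,  0.063]))}
(320, 'all', array([570., 111.]), array([57., 86.]), 86.3, 'top', 100, array([0.5708, 0.1101, 0.0911]), array([49., 41.]), 87.9) (399, 'all', array([588., -20.]), array([65., 95.]), 83.5, 'top', 136, array([ 0.5856, -0.0208,  0.0908]), array([51., 39.]), 82.5) None
shade ((0.0, 0.0), 0.0) [nan nan nan]
{'green': (np.int64(57), array([ 0.4703, -0.2358,  0.0557]), array([0.01 , 0.041, 0.041])), 'red': (np.int64(77), array([ 0.3901, -0.2449,  0.0542]), array([0.018, 0.042, 0.042])), 'handle': (np.int64(3), array([ 0.3623, -0.2349,  0.0347]), array([ 0.36 , -0.242,  0.031]), array([ 0.363, -0.226,  0.04 ]))}
(598, 'all', array([578., 142.]), array([138.,  92.]), 77.7, 'top', 167, array([0.5714, 0.1124, 0.0894]), array([55., 40.]), 83.6) (179, 'all', array([557., -15.]), array([63., 29.]), 83.7, 'top', 140, array([ 0.5578, -0.0157,  0.0141]), array([63., 29.]), 84.0) None
[-72.61040405 -17.62988133  88.58843196 113.15025014  19.19000559
  67.96953912 -75.66509862]
  return _methods._mean(a, axis=axis, dtype=dtype,
  ret = um.true_divide(
```

```bash
cat > k.py <<'E'
import numpy as np
from scipy.spatial.transform import Rotation as Ro
D=[([-78.152,26.833,-.665,91.877,.344,61.388,-3.226],[.16061,.62935,.25541],[-179.905,.006,165.686]),
([-33.86367136,23.61954869,33.15559703,97.32994501,-14.19732273,63.28018366,-11.78788586],[.61073,.06180,.28332],[179.997,.002,74.684]),
([-72.09835523,17.18782698,42.05951877,107.26467382,-13.1306537,60.44907576,-122.43210205],[.4503,.3035,.2833],[179.9,.1,-8.0]),
([-72.61040405,-17.62988133,88.58843196,113.15025014,19.19000559,67.96953912,-75.66509862],[.4178,-.2315,.3405],[179.5,-.6,5.8])]
AX="zyzyzyz"
def Rs(q,S):
    R=[Ro.identity()]
    for a,s,x in zip(AX,S,q): R.append(R[-1]*Ro.from_euler(a,s*x,degrees=True))
    return R
E
python3 - <<'E'
from k import *
import itertools
best=[]
for S in itertools.product([1,-1],repeat=7):
    # constant tool rotation from sample 0
    T=Rs(D[0][0],S)[-1].inv()*Ro.from_euler("xyz",D[0][2],degrees=True)
    e=max((Rs(q,S)[-1]*T*Ro.from_euler("xyz",r,degrees=True).inv()).magnitude() for q,p,r in D)
    best.append((np.degrees(e),S,T.as_euler("xyz",degrees=True).round(1)))
best.sort(key=lambda b:b[0]); print(*best[:6],sep="\n")
S=best[0][1]
A=[];b=[]
for q,p,r in D:
    R=Rs(q,S); A.append(np.hstack([R[i].as_matrix() for i in(0,1,2,3,4,5,6,7)])); b.append(p)
A=np.vstack(A);b=np.hstack(b)
v=np.linalg.lstsq(A,b,rcond=None)[0]; print(v.reshape(-1,3).round(3))
# only z lengths + few
cols=[2]+[3*2+2,3*4+2,3*6+2]+[3*1+1,3*3+1]
x,res,_,_=np.linalg.lstsq(A[:,cols],b,rcond=None);print(x.round(4),(A[:,cols]@x-b).round(4))
E
```

```text
(np.float64(0.3758446009547407), (-1, 1, -1, 1, -1, 1, -1), array([-0.,  0., 90.]))
(np.float64(1.3999637781646805), (-1, -1, -1, -1, -1, -1, -1), array([ 0.2, -0. , 90. ]))
(np.float64(37.48183456962873), (-1, -1, -1, -1, 1, -1, -1), array([ 0.2,  0.6, 89.7]))
(np.float64(38.27460766472703), (-1, 1, -1, 1, 1, 1, -1), array([-0. , -0.6, 89.7]))
(np.float64(44.688684782929684), (-1, 1, -1, -1, 1, 1, 1), array([-176.3,    0.2,   90. ]))
(np.float64(46.1412320171981), (-1, -1, -1, 1, 1, -1, 1), array([176.4,  -0.2,  90. ]))
[[ 0.038 -0.004  0.001]
 [ 0.006  0.035  0.001]
 [ 0.016  0.035  0.106]
 [ 0.07  -0.014  0.106]
 [-0.189 -0.014  0.139]
 [-0.079 -0.009  0.139]
 [-0.08  -0.009 -0.001]
 [-0.016 -0.018 -0.001]]
[ 0.5387  0.5178  0.4737  0.5174 -0.028  -0.0053] [-0.0003 -0.0005  0.0005 -0.0002 -0.0006  0.0007  0.0004  0.0016  0.0003
 -0.0001 -0.0001 -0.0014]
```

```bash
cat >> k.py <<'E'
S=(-1,1,-1,1,-1,1,-1);T=Ro.from_euler("z",90,degrees=True)
L=[.5387,.5178,.4737,.5174]
lo=np.array([-144.91,-17.63,-89.93,15.96,-74.01,8.47,-167.45]);hi=np.array([144.91,115.5,88.59,139.68,254.01,105.57,167.45])
def fk(q):
    R=[r.as_matrix() for r in Rs(q,S)]
    p=np.array([0,0,L[0]])+R[2][:,2]*L[1]+R[4][:,2]*L[2]+R[6][:,2]*L[3]+R[1][:,1]*-.028+R[3][:,1]*-.0053
    return p,Ro.from_matrix(R[7])*T
def jac(q):
    p,R=fk(q);J=np.zeros((6,7));h=.01
    for i in range(7):
        d=np.array(q,float);d[i]+=h;p2,R2=fk(d);J[:3,i]=(p2-p)/np.radians(h);J[3:,i]=(R2*R.inv()).as_rotvec()/np.radians(h)
    return J,p,R
def sim(q,way,n=5,damp=.02,null=0,qn=None):
    """way: list of (pos m, yaw deg) linear segments by rows"""
    q=np.array(q,float);trace=[]
    for pos,R in way:
        J,p0,R0=jac(q)
        dp=np.array(pos)-p0;dr=(R*R0.inv()).as_rotvec()
        for k in range(n):
            J,p,Rc=jac(q)
            e=np.r_[p0+dp*(k+1)/n-p,(Ro.from_rotvec(dr*(k+1)/n)*R0*Rc.inv()).as_rotvec()]
            Ji=J.T@np.linalg.inv(J@J.T+damp**2*np.eye(6))
            dq=Ji@e
            if null: dq=dq+(np.eye(7)-Ji@J)@(null*np.radians(np.array(qn)-q))
            q=np.clip(q+np.degrees(dq),lo,hi)
        trace.append(q.copy())
    return q,trace
def dn(y): return Ro.from_euler("xyz",[180,0,y],degrees=True)
E
python3 - <<'E'
from k import *
print(fk(D[0][0])[0],D[0][1])
def lin(a,b,n): return [(np.array(a[:3])+(np.array(b[:3])-a[:3])*i/n,dn(a[3]+(b[3]-a[3])*i/n)) for i in range(1,n+1)]
for damp in(.005,.05):
    q=D[0][0]
    a=[.161,.63,.256,165.7];b=[.61,.062,.384,74.7]
    q1,_=sim(q,lin(a,[.341,.4,.356,115.7],5)+lin([.341,.4,.356,115.7],[.521,.17,.376,74.7],5)+lin([.521,.17,.376,74.7],[.61,.064,.384,74.7],3)+lin(b,[.6107,.062,.2833,74.7],4),damp=damp)
    print("lamp",q1.round(1),np.round(D[1][0],1))
    P=np.array([.669,.274]);H=lambda d:P+.22*np.array([np.cos(np.radians(d)),np.sin(np.radians(d))])
    q2,_=sim(D[1][0],[(np.r_[H(-105.3-5.5*k),.2833],dn(74.7-5.5*k)) for k in range(1,16)],damp=damp)
    print("case",q2.round(1),np.round(D[2][0],1))
    q3,_=sim(D[2][0],lin([.45,.3035,.2833,-8],[.45,.2835,.4333,-8],4)+lin([.45,.2835,.4333,-8],[.43,-.0165,.4333,5.5],5)+lin([.43,-.0165,.4333,5.5],[.43,-.2385,.3333,5.5],5),damp=damp)
    print("now",q3.round(1),np.round(D[3][0],1))
E
```

```text
[0.16035487 0.62882792 0.25577936] [0.16061, 0.62935, 0.25541]
lamp [-33.5  23.6  32.6  97.3 -14.   63.2 -12. ] [-33.9  23.6  33.2  97.3 -14.2  63.3 -11.8]
case [ -71.7   17.1   41.7  107.3  -13.    60.4 -122.6] [ -72.1   17.2   42.1  107.3  -13.1   60.4 -122.4]
now [-78.8 -17.6  88.6 111.7  20.4  68.2 -76.3] [-72.6 -17.6  88.6 113.2  19.2  68.  -75.7]
lamp [-33.5  23.6  32.6  97.3 -14.   63.2 -12. ] [-33.9  23.6  33.2  97.3 -14.2  63.3 -11.8]
case [ -71.7   17.1   41.8  107.3  -13.    60.4 -122.5] [ -72.1   17.2   42.1  107.3  -13.1   60.4 -122.4]
now [-78.1 -17.6  88.6 111.9  19.8  68.  -75.7] [-72.6 -17.6  88.6 113.2  19.2  68.  -75.7]
```

```bash
cat >> k.py <<'E'
def jac(q):
    R=np.eye(3);p=np.array([0,0,L[0]]);o=[];a=[]
    for i in range(7):
        ax=2 if i%2==0 else 1; t=np.radians(S[i]*q[i]);c,s=np.cos(t),np.sin(t)
        o.append(p.copy());a.append(S[i]*R[:,ax])
        R=R@(np.array([[c,-s,0],[s,c,0],[0,0,1]]) if ax==2 else np.array([[c,0,s],[0,1,0],[-s,0,c]]))
        p=p+{0:R[:,1]*-.028,1:R[:,2]*L[1],2:R[:,1]*-.0053,3:R[:,2]*L[2],5:R[:,2]*L[3]}.get(i,0)
    J=np.array([np.r_[np.cross(x,p-y),x] for x,y in zip(a,o)]).T
    return J,p,Ro.from_matrix(R)*T
def lin(a,b):
    a,b=np.array(a,float),np.array(b,float)
    n=int(max(np.ceil(np.linalg.norm(b-a,axis=0)[()] if 0 else max(np.linalg.norm((b-a)[:3])/.06,abs(b[3]-a[3])/10)),1))
    return [((a+(b-a)*i/n)[:3],dn((a+(b-a)*i/n)[3])) for i in range(1,n+1)]
def path(q,ws,**k):
    J,p,R=jac(q);a=np.r_[p,R.as_euler("xyz",degrees=True)[2]];w=[]
    for b in ws: w+=lin(a,b);a=b
    return sim(q,w,**k)
def margin(tr): return np.min([np.minimum(t-lo,hi-t).min() for t in tr])
E
cat > s.py <<'E'
from k import *
q0=D[3][0];rng=np.random.default_rng(0);best=[]
import time;t0=time.time()
g=[.43,-.2385,.30,5.5]
while time.time()-t0<150:
    m=rng.integers(1,4)
    ws=[[rng.uniform(.42,.78),rng.uniform(-.3,.3),rng.uniform(.38,.6),rng.uniform(-120,200)] for _ in range(m)]
    if max(np.hypot(w[0],w[1]) for w in ws)>.85: continue
    if any(w[1]>.25 and w[0]>.6 for w in ws): continue
    q,tr=path(q0,ws+[g],n=2)
    if np.linalg.norm(jac(q)[1]-g[:3])>.005: continue
    sc=abs(q[2])+abs(q[4])*.5+2*max(0,10-q[1])+len(tr)*.3+ 2*max(0,8-margin(tr[4:]))
    best.append((sc,len(tr),np.round(ws,2).tolist(),q.round(0).tolist(),margin(tr[4:]).round(1)))
best.sort(key=lambda b:b[0]);print(len(best),*best[:6],sep="\n")
E
python3 s.py
```

```text
317
(np.float64(57.96649600305665), 64, [[0.66, 0.0, 0.43, -114.02], [0.69, 0.19, 0.56, 168.59], [0.75, -0.09, 0.56, 180.24]], [9.0, 8.0, 18.0, 112.0, -3.0, 60.0, -56.0], np.float64(0.0))
(np.float64(60.77901758135849), 20, [[0.42, 0.02, 0.47, -36.19], [0.74, -0.09, 0.5, -78.22]], [-17.0, 10.0, 47.0, 113.0, -8.0, 61.0, -50.0], np.float64(6.7))
(np.float64(60.90328409443083), 35, [[0.63, -0.03, 0.5, 51.74], [0.67, 0.08, 0.43, -109.68]], [-1.0, 8.0, 29.0, 112.0, -5.0, 60.0, -54.0], np.float64(0.0))
(np.float64(60.985014144039305), 22, [[0.46, 0.18, 0.44, -39.8], [0.73, 0.17, 0.4, -54.91]], [-19.0, 10.0, 50.0, 113.0, -9.0, 61.0, -50.0], np.float64(10.9))
(np.float64(62.178809048304394), 23, [[0.42, 0.02, 0.49, -92.62], [0.72, -0.04, 0.53, -36.88]], [-5.0, 8.0, 34.0, 113.0, -5.0, 60.0, -54.0], np.float64(0.0))
(np.float64(64.82664926664427), 28, [[0.45, 0.09, 0.47, -51.09], [0.75, 0.17, 0.47, 68.27]], [-21.0, 10.0, 52.0, 113.0, -9.0, 61.0, -49.0], np.float64(8.4))
```

move_arm(plan="-2 52 27 0 0 -8.3; -4 104 54 0 0 -16.6; -6 156 81 0 0 -25; -8 208 108 0 0 -33; -10 260 135 0 0 -41.5")

```text
time_s: 7.85
position: [0.4072, 0.0296, 0.4773]
ee_rot: [179.7, -0.6, -36.1]
ft_force: [1.4, -0.0, 1.0]
grip_width: 0.587
gripper_force: 0.0
```

```bash
python3 - <<'E'
from k import *
from cell import telemetry
s=telemetry.state();q=s["joint_pos"];print(q.round(1),s["position"],s["ee_rot"])
q2,tr=path(D[3][0],[[.42,.02,.47,-36]]);print(q2.round(1))
rng=np.random.default_rng(1);best=[]
import time;t0=time.time();g=[.43,-.2385,.30,5.5]
while time.time()-t0<60:
    m=rng.integers(1,3)
    ws=[[rng.uniform(.42,.8),rng.uniform(-.3,.2),rng.uniform(.38,.55),rng.uniform(-130,90)] for _ in range(m)]
    if max(np.hypot(w[0],w[1]) for w in ws)>.85: continue
    qq,tr=path(q,ws+[g],n=2)
    if np.linalg.norm(jac(qq)[1]-g[:3])>.005: continue
    sc=abs(qq[2])+len(tr)*.7+2*max(0,8-margin(tr))
    best.append((sc,len(tr),np.round(ws,2).tolist(),qq.round(0).tolist(),margin(tr).round(1)))
best.sort(key=lambda b:b[0]);print(len(best),*best[:5],sep="\n")
E
```

```text
[ -50.7  -11.8   35.   105.8    7.4   83.8 -143.2] [0.4072232  0.02959498 0.47731568] [179.71732243  -0.58194829 -36.14698175]
[ -56.2  -11.5   42.1  105.7    7.7   83.  -141.6]
991
(np.float64(46.99425974356524), 31, [[0.75, -0.21, 0.53, -33.13], [0.43, 0.19, 0.4, -124.8]], [17.0, 8.0, 9.0, 111.0, -2.0, 60.0, -58.0], np.float64(0.0))
(np.float64(49.363111377217024), 18, [[0.78, 0.1, 0.46, -71.86], [0.79, -0.1, 0.42, -36.58]], [-8.0, 9.0, 37.0, 113.0, -6.0, 60.0, -53.0], np.float64(9.9))
(np.float64(49.75973162736611), 23, [[0.75, 0.2, 0.39, -55.7], [0.74, -0.21, 0.5, 29.62]], [-4.0, 9.0, 33.0, 112.0, -5.0, 60.0, -54.0], np.float64(7.5))
(np.float64(50.025034120830846), 18, [[0.77, -0.09, 0.39, -90.18], [0.53, -0.28, 0.4, -15.87]], [-8.0, 9.0, 37.0, 113.0, -6.0, 60.0, -53.0], np.float64(10.2))
(np.float64(50.24050384478697), 18, [[0.75, -0.08, 0.38, -83.29], [0.71, -0.22, 0.41, -67.18]], [-9.0, 9.0, 38.0, 113.0, -6.0, 60.0, -53.0], np.float64(12.9))
```

move_arm(plan="57 -18 -4 0 0 -7.5; 114 -36 -8 0 0 -15; 171 -54 -12 0 0 -22.5; 228 -72 -16 0 0 -30; 285 -90 -20 0 0 -37.5")

```text
time_s: 8.48
position: [0.6946, -0.0614, 0.4559]
ee_rot: [179.6, -0.6, -73.4]
ft_force: [-0.2, 0.1, 3.0]
grip_width: 0.583
gripper_force: 0.0
```

move_arm(plan="57 -18 -4 0 0 -7.5; 28 -68 -8 0 0 0; -10 -115 -15 0 0 10; -50 -155 -25 0 0 20; -90 -195 -35 0 0 30")

```text
time_s: 9.1
position: [0.6009, -0.258, 0.4209]
ee_rot: [179.6, -0.6, -43.0]
ft_force: [0.4, -0.4, -0.2]
grip_width: 0.583
gripper_force: 0.0
```

```bash
python3 - <<'E'
from k import *
from cell import telemetry
s=telemetry.state();q=s["joint_pos"];print(q.round(1),s["position"],s["ee_rot"])
q2,tr=path(q,[[.43,-.2385,.30,5.5]]);print(q2.round(1),len(tr),margin(tr))
E
```

```text
[-12.4  25.   47.6  81.6 -17.9  80.9 -97.8] [ 0.60088089 -0.25798919  0.42091145] [179.6079844   -0.60926106 -42.98458173]
[-10.8   9.   40.4 112.8  -6.7  60.5 -52. ] 5 26.633972090724555
```

```bash
cat >> m.py <<'E'
def togo(x,y,z,yaw,pitch=0):
    s=telemetry.state();R=Ro.from_euler("xyz",s["ee_rot"],degrees=True);T=Ro.from_euler("xyz",[180,pitch,yaw],degrees=True)
    return (np.array([x,y,z])-s["position"])*1000,np.degrees((T*R.inv()).as_rotvec()),s["ft_force"]
E
python3 -c "
from m import *
print(togo(.4295,-.2388,.2,5.6))"
```

```text
(array([-171.38089202,   19.18919323, -220.91145276]), array([ 0.5839325 ,  0.46530498, 48.58600274]), array([ 0.41209654, -0.41903385, -0.1634806 ]))
```

move_arm(plan="-34 4 -44 0.1 0.1 9.7; -68 8 -88 0.2 0.2 19.4; -102 12 -132 0.3 0.3 29.1; -136 15 -176 0.5 0.4 38.8; -171 19 -221 0.58 0.46 48.6")

```text
time_s: 9.72
position: [0.4307, -0.2373, 0.1994]
ee_rot: [180.0, -0.1, 5.6]
ft_force: [0.1, -1.1, -0.6]
grip_width: 0.585
gripper_force: 0.0
```

move_arm(plan="0 0 0 0 0 0; 0 0 -40 0 0 0; 0 0 -80 0 0 0; 0 0 -80 0 0 0")

```text
time_s: 10.22
position: [0.4313, -0.237, 0.1188]
ee_rot: [-180.0, 0.2, 5.2]
ft_force: [-0.3, -0.0, -0.5]
grip_width: 0.587
gripper_force: 0.0
```

```bash
python3 - <<'E'
from m import *
print(togo(.4295,-.2388,.046,5.6),telemetry.state()["joint_pos"].round(1))
for n in("scene",):
    c=cap(n); cv2.imwrite("pics/s4.png",cv2.resize(c["image"][200:340,220:360],None,fx=4,fy=4)[:,:,::-1])
    print(gauge(c,zr=(.02,.07)))
E
```

```text
(array([ -1.77296618,  -1.81977602, -72.76773242]), array([-0.02584927, -0.21442051,  0.35378362]), array([-0.3256537 , -0.01600488, -0.50417866])) [ -1.5  25.8  32.2 121.1 -21.6  38.9 -39.5]
{'green': (np.int64(1), array([ 0.4699, -0.2535,  0.0284]), array([0., 0., 0.])), 'red': (np.int64(80), array([ 0.3904, -0.2444,  0.0527]), array([0.018, 0.043, 0.041])), 'handle': (np.int64(7), array([ 0.3909, -0.2325,  0.0414]), array([ 0.36 , -0.243,  0.034]), array([ 0.464, -0.223,  0.052]))}
```

View pics/s4.png

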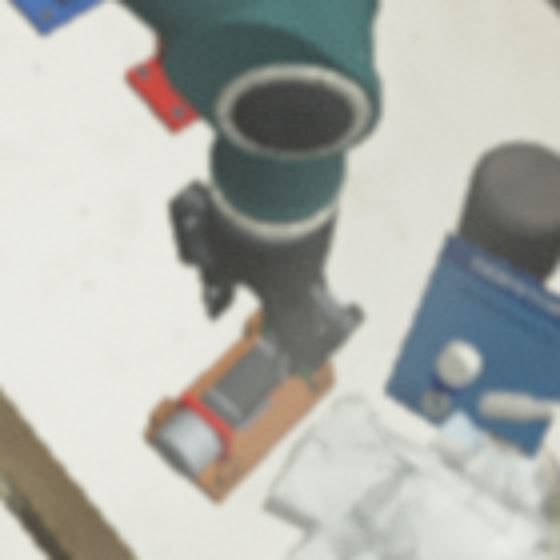

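move_arm(plan="-2 -2 -20 0 -0.2 0.4; -2 -2 -45 0 -0.2 0.4; -2 -2 -65 0 -0.2 0.4; -2 -2 -73 0 -0.2 0.4; -2 -2 -73 0 -0.2 0.4")

```text
time_s: 10.9
position: [0.4306, -0.2394, 0.0478]
ee_rot: [179.9, -0.3, 5.7]
ft_force: [0.2, 0.6, 1.0]
grip_width: 0.586
gripper_force: 0.0
```

move_arm(plan="0 0 0 0 0 0; 0 0 0 0 0 0; 0 0 0 0 0 0; 0 0 0 0 0 0; 0 0 0 0 0 0", gripper=15)

```text
time_s: 11.52
position: [0.4304, -0.239, 0.0479]
ee_rot: [180.0, -0.3, 5.7]
ft_force: [-1.2, 0.8, 6.0]
grip_width: 0.294
gripper_force: 59.2
```

move_arm(plan="0 0 15 0 0 0; 0 0 40 0 0 0; 0 0 80 0 0 0; 0 0 120 0 0 0; 0 0 120 0 0 0")

```text
time_s: 12.15
position: [0.4312, -0.2397, 0.1698]
ee_rot: [179.8, -0.5, 5.7]
ft_force: [0.3, -0.3, -3.6]
grip_width: 0.292
gripper_force: 59.7
```

```bash
cat > p.py <<'E'
from k import *
from m import *
s=telemetry.state();q=s["joint_pos"];print(q.round(1),s["position"].round(4),s["ee_rot"].round(2),s["grip_width"],s["ft_force"].round(1))
for nm,ws in (("bl pre",[[.43,.12,.15,-4]]),("in",[[.43,.12,.056,-4],[.505,.115,.056,-4],[.43,.12,.056,-4]]),("rot+",[[.45,.12,.15,86],[.45,.12,.15,176]]),("in",[[.48,.12,.056,176],[.45,.12,.15,176]]),("unrot red",[[.45,.05,.15,85],[.45,-.01,.15,-5]]),("rot",[[.46,-.01,.15,85],[.46,-.01,.15,175]]),("rest",[[.45,-.1,.2,90],[.43,-.24,.17,5.6]])):
    q,tr=path(q,ws);print(nm,q.round(0),len(tr),margin(tr).round(1),np.linalg.norm(jac(q)[1]-ws[-1][:3]).round(3))
E
python3 p.py; python3 - <<'E'
from m import *
for n in("scene","top"):
    c=cap(n);save(c,n+"5");print(gauge(c,zr=(.1,.2)))
    for k in("blue","red","yellow"): print(k,pose(c,k))
E
```

```text
[ -4.7  20.5  36.  119.9 -17.4  44.1 -42.1] [ 0.4312 -0.2397  0.1698] [179.84  -0.52   5.68] 0.291537460613348 [ 0.3 -0.3 -3.6]
bl pre [-47.  18.  32. 126. -15.  40. -99.] 7 11.8 0.0
in [-40.  29.  24. 128. -25.  28. -91.] 6 11.8 0.0
rot+ [ -8.  19. -13. 121.   6.  40.  61.] 18 12.2 0.0
in [ -8.  19. -13. 121.   6.  40.  61.] 4 18.3 0.0
unrot red [-27.  18.  28. 125. -13.  40. -85.] 19 14.2 0.0
rot [  6.  18. -10. 122.   5.  40.  77.] 18 14.5 0.0
rest [  3.  19.  27. 119. -12.  44. -47.] 18 17.5 0.0
{'green': None, 'red': (np.int64(101), array([ 0.3914, -0.2478,  0.1737]), array([0.025, 0.043, 0.045])), 'handle': (np.int64(175), array([ 0.4228, -0.2427,  0.1801]), array([ 0.361, -0.281,  0.147]), array([ 0.471, -0.199,  0.2  ]))}
blue (399, 'all', array([569., 112.]), array([62., 87.]), 86.6, 'top', 35, array([0.555 , 0.1054, 0.0863]), array([ 9., 44.]), 8.0)
red (253, 'all', array([561., -17.]), array([42., 64.]), 4.1, 'top', 7, array([ 0.5693, -0.0412,  0.0514]), array([9., 4.]), 20.7)
yellow None
{'green': (np.int64(7), array([ 0.4671, -0.2196,  0.1798]), array([0.008, 0.008, 0.021])), 'red': None, 'handle': (np.int64(18), array([ 0.4885, -0.2298,  0.1697]), array([ 0.477, -0.244,  0.163]), array([ 0.509, -0.223,  0.176]))}
blue (317, 'all', array([570., 112.]), array([57., 85.]), 84.9, 'top', 102, array([0.5695, 0.1105, 0.0911]), array([49., 40.]), 87.4)
red (403, 'all', array([588., -20.]), array([65., 95.]), 84.0, 'top', 97, array([ 0.5857, -0.0215,  0.0917]), array([51., 40.]), 81.7)
yellow None
```

move_arm(plan="0 58 0 0 0 -1.5; 0 116 0 0 0 -3; 0 174 0 0 0 -5; 0 232 0 0 0 -7; 0 290 -10 0.1 0.2 -9.7")

```text
time_s: 12.88
position: [0.4288, 0.0528, 0.156]
ee_rot: [-179.9, 0.1, -4.1]
ft_force: [0.6, -0.2, -3.7]
grip_width: 0.292
gripper_force: 59.9
```

move_arm(plan="0 40 -10 0 0 0; 0 67 -20 0 0 0; 0 67 -20 0 0 0; 0 67 -20 0 0 0")

```text
time_s: 13.38
position: [0.4289, 0.117, 0.1359]
ee_rot: [180.0, 0.1, -4.1]
ft_force: [0.4, 0.3, -3.0]
grip_width: 0.296
gripper_force: 59.8
```

```bash
cat >> m.py <<'E'
def ray(c,uv,z):
    K=c["intrinsics"];uv=np.atleast_2d(uv);d=np.c_[(uv[:,0]-K[0,2])/K[0,0],(uv[:,1]-K[1,2])/K[1,1],np.ones(len(uv))]@rot(c).T
    return c["xyz"]+d*((z-c["xyz"][2])/d[:,2])[:,None]
def edges(col,ctr,n=4,verb=False):
    """yaw and centre line from foot side edges in top view, sub-pixel"""
    cs=[cap("top") for _ in range(n)];c=cs[0];I=np.mean([k["image"].astype(float) for k in cs],0)
    B=I[...,2]-I[...,0] if col=="blue" else I[...,0]-I[...,2]
    out={0:[],1:[]}
    u0,v0=proj(c,[ctr[0],ctr[1],.012])[0]
    for v in range(int(v0-13),int(v0+14)):
        x=np.arange(int(u0-18),int(u0+19));b=B[v,x];bg=np.median(np.r_[b[:4],b[-4:]])
        pk=np.percentile(b,80)
        if pk-bg<25: continue
        a=np.where(b>(pk+bg)/2)[0]
        for k,(i,j) in enumerate(((a[0]-1,a[0]),(a[-1]+1,a[-1]))):
            if i<0 or i>=len(b): continue
            t=((pk+bg)/2-b[i])/(b[j]-b[i]);out[k].append(ray(c,[x[i]+t*(x[j]-x[i]),v],.012)[0])
    r=[]
    for k in(0,1):
        P=np.array(out[k]);P=P[abs(P[:,0]-ctr[0])<.038]
        for _ in range(4):
            f=np.polyfit(P[:,0]-ctr[0],P[:,1],1);e=P[:,1]-np.polyval(f,P[:,0]-ctr[0]);P=P[abs(e)<max(2*e.std(),.0008)]
        r.append((np.degrees(np.arctan(f[0])).round(2),f[1].round(4),len(P),e.std().round(4)))
    return r
E
python3 - <<'E'
from m import *
print(edges("blue",(.570,.1115)));print(edges("red",(.587,-.020)))
print(togo(.432,.119,.15,-4))
for n in("scene","top"):
    c=cap(n);save(c,n+"6");print(gauge(c,near=(.43,.12),zr=(.1,.2)));print(pose(c,"blue"),pose(c,"red"))
E
```

```text
[(np.float64(-2.53), np.float64(0.1434), 12, np.float64(0.0002)), (np.float64(0.12), np.float64(0.0803), 15, np.float64(0.0009))]
[(np.float64(-7.97), np.float64(0.0112), 16, np.float64(0.0009)), (np.float64(-6.25), np.float64(-0.0506), 15, np.float64(0.0004))]
(array([ 2.30755623,  1.26854791, 13.1794318 ]), array([-0.08739743, -0.01441965,  0.06164677]), array([-0.15577444,  0.27913029, -2.91781194]))
{'green': (np.int64(51), array([0.4672, 0.1045, 0.1407]), array([0.052, 0.117, 0.092])), 'red': (np.int64(78), array([0.3891, 0.1134, 0.1386]), array([0.016, 0.043, 0.043])), 'handle': (np.int64(227), array([0.4212, 0.1063, 0.1641]), array([0.362, 0.056, 0.119]), array([0.445, 0.165, 0.2  ]))}
(581, 'all', array([570., 112.]), array([61., 86.]), 84.3, 'top', 160, array([0.571 , 0.1129, 0.0897]), array([53., 38.]), 87.4) (687, 'all', array([588., -19.]), array([64., 92.]), 82.5, 'top', 173, array([ 0.5883, -0.019 ,  0.0894]), array([54., 41.]), 83.3)
{'green': None, 'red': None, 'handle': (np.int64(12), array([0.4192, 0.0721, 0.1869]), array([0.414, 0.064, 0.17 ]), array([0.436, 0.078, 0.199]))}
(228, 'all', array([577., 110.]), array([54., 72.]), 88.1, 'top', 112, array([0.5692, 0.1105, 0.091 ]), array([48., 40.]), 88.4) (411, 'all', array([588., -20.]), array([66., 94.]), 83.6, 'top', 132, array([ 0.5853, -0.0214,  0.0907]), array([51., 41.]), 83.5)
```

View pics/scene6.png

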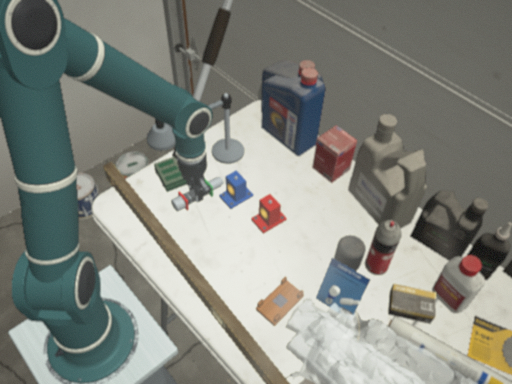

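```bash
cat > ov.py <<'E'
from m import *
import sys
def overlay(name,box,f,zoff=.011,xoff=-.001,out="ov",yoff=0,extra=None):
    c=cap(name);s=telemetry.state();R=Ro.from_euler("xyz",s["ee_rot"],degrees=True).as_matrix()
    g=lambda x,y,z:s["position"]+R@np.array([x+xoff,y+yoff,zoff+z])
    u0,v0,u1,v1=box;im=cv2.resize(c["image"][v0:v1,u0:u1],None,fx=f,fy=f,interpolation=cv2.INTER_CUBIC)[:,:,::-1].copy()
    def ln(P,col):
        q=((proj(c,np.array(P))-[u0,v0]+.5)*f).astype(int);cv2.polylines(im,[q.reshape(-1,1,2)],True,col,1)
    for x,col in((.045,(0,255,0)),(-.045,(0,0,255))): ln([g(x,a*.022,b*.022) for a,b in((1,1),(1,-1),(-1,-1),(-1,1))],col)
    th=np.linspace(0,6.28,24)
    ln([g(-.07,.019*np.cos(t),.019*np.sin(t)) for t in th],(255,0,255));ln([g(.087,.011*np.cos(t),.011*np.sin(t)) for t in th],(255,0,255))
    if extra is not None:
        cx,cy,yw=extra;Rb=Ro.from_euler("z",yw,degrees=True).as_matrix();b=lambda p:np.array([cx,cy,0])+Rb@np.array(p)
        ln([b([-.02,.017*np.cos(t),.05+.017*np.sin(t)]) for t in th],(0,0,0))
        ln([b([a*.02,d*.026,.088]) for a,d in((1,1),(1,-1),(-1,-1),(-1,1))],(0,0,0));ln([b([a*.045,d*.032,.012]) for a,d in((1,1),(1,-1),(-1,-1),(-1,1))],(0,0,0))
    cv2.imwrite(f"pics/{out}.png",im)
E
python3 - <<'E'
from ov import *
overlay("scene",(165,140,290,240),6,out="ov1",extra=(.570,.1118,-3.5))
E
```

```text
(no output)
```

View pics/ov1.png

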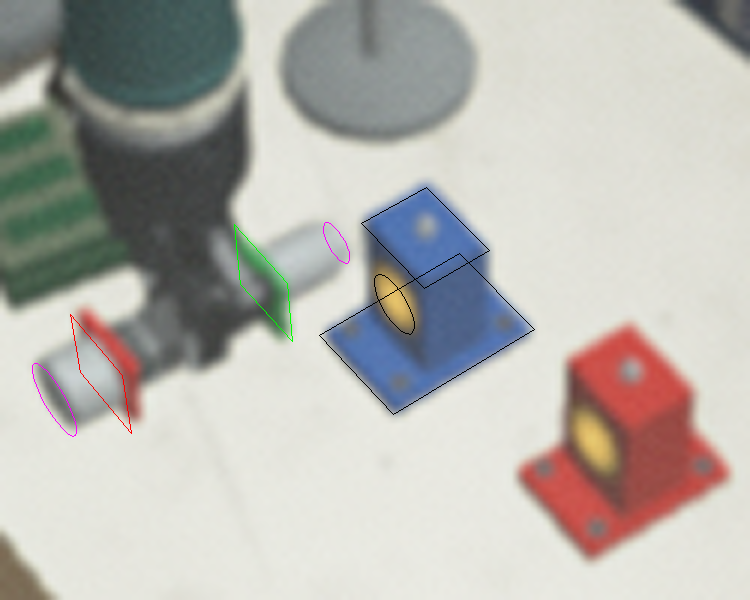

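```bash
python3 - <<'E'
from m import *
print(togo(.4343,.1202,.061,-3.5,-.2))
E
```

```text
(array([  4.68891979,   2.20453751, -75.76236453]), array([-0.09832545, -0.22367914,  0.53187843]), array([-0.03956065, -0.06931042, -2.4129632 ]))
```

move_arm(plan="2 1 -25 0 -0.1 0.3; 4 2 -50 0 -0.2 0.5; 5 2 -70 -0.1 -0.2 0.5; 5 2 -76 -0.1 -0.2 0.5; 5 2 -76 -0.1 -0.2 0.5")

```text
time_s: 14.55
position: [0.4346, 0.12, 0.0607]
ee_rot: [180.0, -0.2, -3.5]
ft_force: [-0.2, -0.6, -2.9]
grip_width: 0.291
gripper_force: 59.9
```

```bash
python3 - <<'E'
from ov import *
print(togo(.4343,.1202,.061,-3.5,-.2))
overlay("scene",(165,140,290,240),6,out="ov2",extra=(.570,.1118,-3.5),xoff=0)
E
```

```text
(array([-0.34625675,  0.24916179,  0.29069794]), array([ 0.02263614, -0.04418601,  0.0280364 ]), array([-0.17770702, -0.61016635, -2.94367856]))
```

View pics/ov2.png

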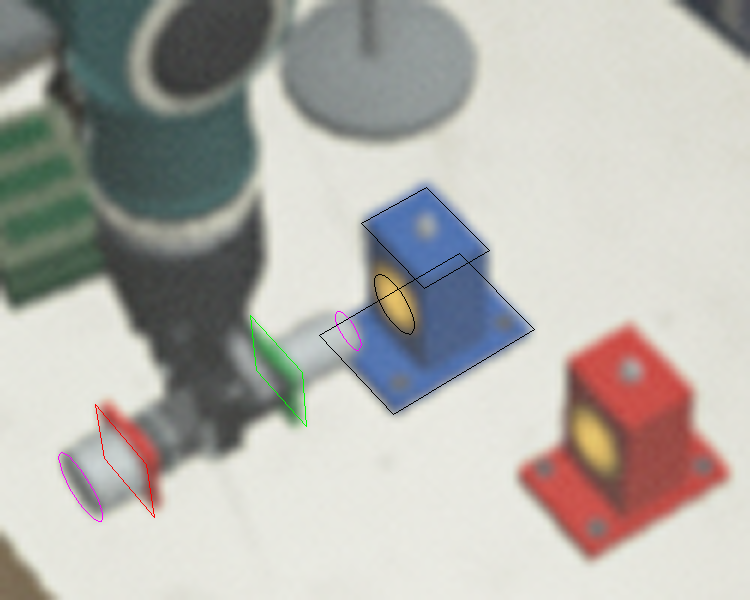

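move_arm(plan="10 -0.6 0 0 0 0; 20 -1.2 0 0 0 0; 30 -1.8 0 0 0 0; 36 -2.2 0 0 0 0; 40 -2.4 0 0 0 0")

```text
time_s: 15.22
position: [0.4748, 0.1176, 0.0606]
ee_rot: [180.0, -0.1, -3.5]
ft_force: [-1.2, 1.1, -3.0]
grip_width: 0.291
gripper_force: 59.9
```

move_arm(plan="4 -0.2 0 0 0 0; 8 -0.5 0 0 0 0; 12 -0.7 0 0 0 0; 16 -1 0 0 0 0; 20 -1.2 0 0 0 0")

```text
time_s: 15.85
position: [0.4946, 0.1167, 0.0606]
ee_rot: [180.0, -0.1, -3.5]
ft_force: [-1.0, 3.0, -2.3]
grip_width: 0.295
gripper_force: 59.9
```

move_arm(plan="2 0.2 0 0 0 0; 4 0.2 0 0 0 0; 6 0.2 0 0 0 0; 8 0.2 0 0 0 0; 9 0.2 0 0 0 0")

```text
time_s: 16.48
position: [0.504, 0.1163, 0.0607]
ee_rot: [180.0, -0.2, -3.5]
ft_force: [0.0, 0.0, -3.0]
grip_width: 0.292
gripper_force: 60.0
```

move_arm(plan="1 0 0 0 0 0; 2 -0.1 0 0 0 0; 3 -0.1 0 0 0 0; 3 -0.1 0 0 0 0")

```text
time_s: 16.98
position: [0.5067, 0.1166, 0.0607]
ee_rot: [180.0, -0.2, -3.5]
ft_force: [-0.6, -0.1, -2.6]
grip_width: 0.295
gripper_force: 60.0
```

move_arm(plan="0.5 0 0 0 0 0; 1 -0.1 0 0 0 0; 1.5 -0.1 0 0 0 0; 1.5 -0.1 0 0 0 0")

```text
time_s: 17.48
position: [0.5071, 0.1166, 0.0605]
ee_rot: [180.0, -0.1, -3.5]
ft_force: [-4.4, -0.2, -0.4]
grip_width: 0.291
gripper_force: 60.3
```

move_arm(plan="0.5 0 0 0 0 0; 1 -0.1 0 0 0 0; 1.5 -0.1 0 0 0 0; 1.5 -0.1 0 0 0 0")

```text
time_s: 17.98
position: [0.5071, 0.1165, 0.0602]
ee_rot: [180.0, 0.1, -3.5]
ft_force: [-8.5, 1.7, 2.1]
grip_width: 0.294
gripper_force: 60.7
```

```bash
python3 - <<'E'
from ov import *
print(edges("red",(.587,-.02)),pose(cap("scene"),"blue"),pose(cap("top"),"blue"),telemetry.state()["ft_force"])
overlay("scene",(165,140,290,240),6,out="ov3",extra=(.570,.1118,-3.5),xoff=0)
E
```

```text
[(np.float64(-7.94), np.float64(0.0112), 16, np.float64(0.0008)), (np.float64(-5.79), np.float64(-0.0508), 16, np.float64(0.0006))] (501, 'all', array([554., 106.]), array([121.,  64.]), 6.7, 'top', 119, array([0.5702, 0.1122, 0.0903]), array([113.,  49.]), 44.7) None [-8.7463673   0.82257298  2.63096638]
```

View pics/ov3.png

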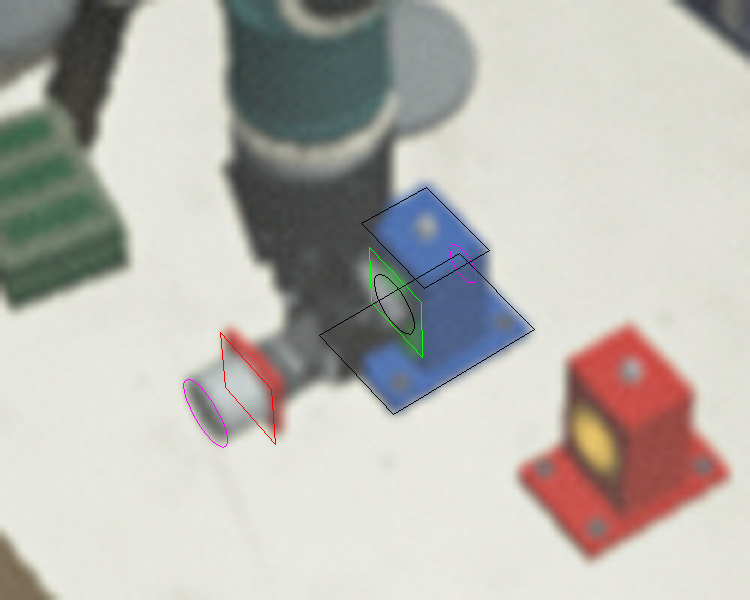

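move_arm(plan="-4 0.2 0 0 0 0; -12 0.8 0 0 0 0; -25 1.6 0 0 0 0; -45 2.7 0 0 0 0; -70 4.3 0 0 0 0")

```text
time_s: 18.95
position: [0.4388, 0.1207, 0.0608]
ee_rot: [180.0, -0.2, -3.5]
ft_force: [-0.7, 0.6, -3.3]
grip_width: 0.291
gripper_force: 59.9
```

move_arm(plan="-5 0 20 0 0 10; -5 0 40 0 0 20; -5 0 40 0 0 30; -5 0 40 0 0 40; -5 0 40 0 0 50")

```text
time_s: 19.58
position: [0.434, 0.1207, 0.1008]
ee_rot: [180.0, -0.2, 46.8]
ft_force: [0.0, 0.2, -2.7]
grip_width: 0.289
gripper_force: 60.0
```

move_arm(plan="0 0 0 0 0 10; 0 0 0 0 0 20; 0 0 0 0 0 30; 0 0 0 0 0 40; 0 0 0 0 0 50")

```text
time_s: 20.2
position: [0.434, 0.1206, 0.1007]
ee_rot: [180.0, -0.2, 96.8]
ft_force: [0.5, 0.5, -2.4]
grip_width: 0.294
gripper_force: 60.0
```

move_arm(plan="0 0 0 0 0 10; 0 0 0 0 0 20; 0 0 0 0 0 30; 0 0 0 0 0 40; 0 0 0 0 0 50")

```text
time_s: 20.82
position: [0.434, 0.1205, 0.1007]
ee_rot: [180.0, -0.2, 146.8]
ft_force: [0.7, -0.6, -2.6]
grip_width: 0.296
gripper_force: 60.0
```

move_arm(plan="0 0 0 0 0 10; 0 0 0 0 0 20; 0 0 0 0 0 30; 0 0 0 0 0 30")

```text
time_s: 21.32
position: [0.4341, 0.1204, 0.1006]
ee_rot: [180.0, -0.2, 176.4]
ft_force: [-0.6, -0.1, -2.1]
grip_width: 0.29
gripper_force: 60.0
```

```bash
python3 - <<'E'
from ov import *
c=cap("scene");print(pose(c,"blue"),pose(c,"red"));print(pose(cap("top"),"blue"),edges("blue",(.570,.1115)))
print(togo(.440,.1198,.061,176.5,.2),telemetry.state()["joint_pos"].round(0))
E
```

```text
(579, 'all', array([571., 112.]), array([63., 88.]), 85.3, 'top', 172, array([0.5708, 0.112 , 0.089 ]), array([52., 40.]), 84.3) (691, 'all', array([589., -19.]), array([65., 91.]), 83.3, 'top', 182, array([ 0.5878, -0.019 ,  0.0897]), array([54., 41.]), 86.2)
(232, 'all', array([576., 110.]), array([54., 74.]), 88.4, 'top', 131, array([0.5699, 0.1119, 0.0907]), array([49., 40.]), 87.8) [(np.float64(-2.77), np.float64(0.1435), 12, np.float64(0.0002)), (np.float64(-2.68), np.float64(0.0814), 12, np.float64(0.0005))]
(array([  5.47826325,  -0.9257682 , -39.70209423]), array([-0.02685415, -0.36224163,  0.07359101]), array([-0.79241475, -0.51318121, -3.08464945])) [ -4.  24. -18. 124.  13.  34.  55.]
```

move_arm(plan="0 -2 -20 0 0 0.4; 0 -2 -40 0 0 0.8; 10 -2 -40 0 0 0.8; 24 -2.4 -40 0 0 0.8; 24 -2.4 -40 0 0 0.8")

```text
time_s: 22.25
position: [0.4611, 0.1185, 0.0616]
ee_rot: [179.9, 0.0, 177.2]
ft_force: [0.6, 0.0, -2.1]
grip_width: 0.292
gripper_force: 59.8
```

move_arm(plan="4 -0.2 0 0 0 0; 8 -0.4 0 0 0 0; 12 -0.6 0 0 0 0; 15 -0.7 0 0 0 0; 17 -0.8 0 0 0 0")

```text
time_s: 22.88
position: [0.4757, 0.1175, 0.0607]
ee_rot: [180.0, -0.2, 177.3]
ft_force: [0.1, -0.1, -2.5]
grip_width: 0.293
gripper_force: 59.8
```

```bash
python3 - <<'E'
from ov import *
print(togo(.478,.117,.061,177.2,-.2))
overlay("scene",(165,140,290,240),6,out="ov4",extra=(.570,.1125,-2.8),xoff=-.002)
E
```

```text
(array([ 2.25991642, -0.46556858,  0.3372712 ]), array([-0.01188853,  0.02641926, -0.08      ]), array([ 0.14793117, -0.05917962, -2.52845585]))
```

View pics/ov4.png

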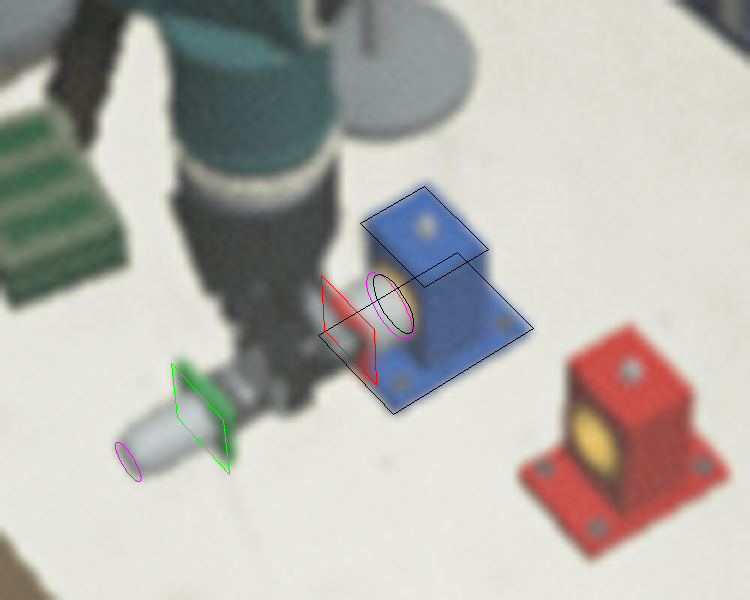

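Centred on the mouth, a couple of mm short. Press on gently.

move_arm(plan="0.7 0 0 0 0 0; 1.4 -0.1 0 0 0 0; 2.1 -0.1 0 0 0 0; 2.8 -0.2 0 0 0 0; 2.8 -0.2 0 0 0 0")

```text
time_s: 23.55
position: [0.4784, 0.1173, 0.0607]
ee_rot: [180.0, -0.2, 177.3]
ft_force: [-0.1, 0.0, -2.3]
grip_width: 0.295
gripper_force: 59.8
```

move_arm(plan="0.5 0 0 0 0 0; 1 0 0 0 0 0; 1.5 0 0 0 0 0; 1.5 0 0 0 0 0")

```text
time_s: 24.05
position: [0.4798, 0.1173, 0.0606]
ee_rot: [180.0, -0.2, 177.3]
ft_force: [-0.9, -0.6, -2.3]
grip_width: 0.29
gripper_force: 59.9
```

move_arm(plan="0.5 0 0 0 0 0; 1 0 0 0 0 0; 1.5 0 0 0 0 0; 1.5 0 0 0 0 0")

```text
time_s: 24.55
position: [0.4799, 0.1173, 0.0604]
ee_rot: [-180.0, -0.3, 177.3]
ft_force: [-5.2, 0.0, 0.7]
grip_width: 0.291
gripper_force: 60.5
```

move_arm(plan="0.5 0 0 0 0 0; 1 0 0 0 0 0; 1 0 0 0 0 0; 1 0 0 0 0 0")

```text
time_s: 25.05
position: [0.48, 0.1173, 0.0603]
ee_rot: [-179.9, -0.4, 177.3]
ft_force: [-9.0, 1.4, 1.4]
grip_width: 0.295
gripper_force: 60.7
```

move_arm(plan="0 0 0 0 0 0; 0 0 0 0 0 0; -5 0.2 0 0 0 0; -25 1 0 0 0 0; -50 2 0 0 0 0")

```text
time_s: 25.68
position: [0.4331, 0.1194, 0.0609]
ee_rot: [179.9, -0.0, 177.2]
ft_force: [-0.4, 0.4, -2.4]
grip_width: 0.293
gripper_force: 59.9
```

move_arm(plan="0 0 25 0 0 -10; 0 -10 50 0 0 -20; 0 -20 50 0 0 -30; 0 -30 50 0 0 -40; 0 -40 50 0 0 -50")

```text
time_s: 26.3
position: [0.4332, 0.0789, 0.1111]
ee_rot: [179.9, -0.1, 127.0]
ft_force: [0.1, 0.2, -2.2]
grip_width: 0.293
gripper_force: 59.9
```

move_arm(plan="0 -10 0 0 0 -10; 0 -20 0 0 0 -20; 0 -30 0 0 0 -30; 0 -40 0 0 0 -40; 0 -50 0 0 0 -50")

```text
time_s: 26.92
position: [0.4332, 0.0289, 0.111]
ee_rot: [179.9, -0.2, 77.0]
ft_force: [0.2, -0.1, -2.7]
grip_width: 0.293
gripper_force: 59.9
```

move_arm(plan="0 -10 0 0 0 -10; 0 -20 0 0 0 -20; 0 -30 0 0 0 -30; 0 -32 0 0 0 -40; 0 -32 0 0 0 -50")

```text
time_s: 27.55
position: [0.4331, -0.0031, 0.111]
ee_rot: [179.9, -0.3, 26.9]
ft_force: [0.2, 0.6, -3.0]
grip_width: 0.295
gripper_force: 59.9
```

move_arm(plan="0 0 0 0 0 -10; 0 0 0 0 0 -20; 0 0 0 0 0 -30; 0 0 0 0 0 -34; 0 0 0 0 0 -34")

```text
time_s: 28.18
position: [0.433, -0.0027, 0.1109]
ee_rot: [180.0, -0.3, -6.6]
ft_force: [-0.2, -0.1, -2.1]
grip_width: 0.296
gripper_force: 59.9
```

```bash
python3 - <<'E'
from ov import *
c=cap("scene");print(pose(c,"blue"),pose(c,"red"),pose(c,"yellow"));t=cap("top");print(pose(t,"red"),pose(t,"blue"),edges("red",(.587,-.0195)))
print(togo(.452,-.0028,.061,-7,-.2),telemetry.state()["joint_pos"].round(0))
overlay("scene",(185,150,310,250),6,out="ov5",extra=(.587,-.0195,-7),xoff=-.001)
E
```

```text
(262, 'all', array([589.,  93.]), array([65., 47.]), 46.1, 'top', 37, array([0.5783, 0.1004, 0.0904]), array([47., 18.]), 55.9) (690, 'all', array([588., -19.]), array([64., 91.]), 83.4, 'top', 186, array([ 0.5879, -0.0186,  0.0894]), array([53., 41.]), 83.4) None
(376, 'all', array([588., -20.]), array([66., 92.]), 84.1, 'top', 106, array([ 0.5853, -0.0205,  0.0915]), array([48., 40.]), 87.6) (322, 'all', array([570., 111.]), array([57., 87.]), 84.6, 'top', 96, array([0.5695, 0.1113, 0.0911]), array([49., 39.]), 86.8) [(np.float64(-7.94), np.float64(0.0111), 16, np.float64(0.0009)), (np.float64(-6.34), np.float64(-0.0506), 16, np.float64(0.0004))]
(array([ 1.94926953e+01, -1.87957116e-02, -4.97441527e+01]), array([ 0.00590268, -0.01035299, -0.31057486]), array([ 0.10948876,  0.17369015, -3.10241158])) [-28.  21.  28. 129. -18.  33. -83.]
```

View pics/ov5.png

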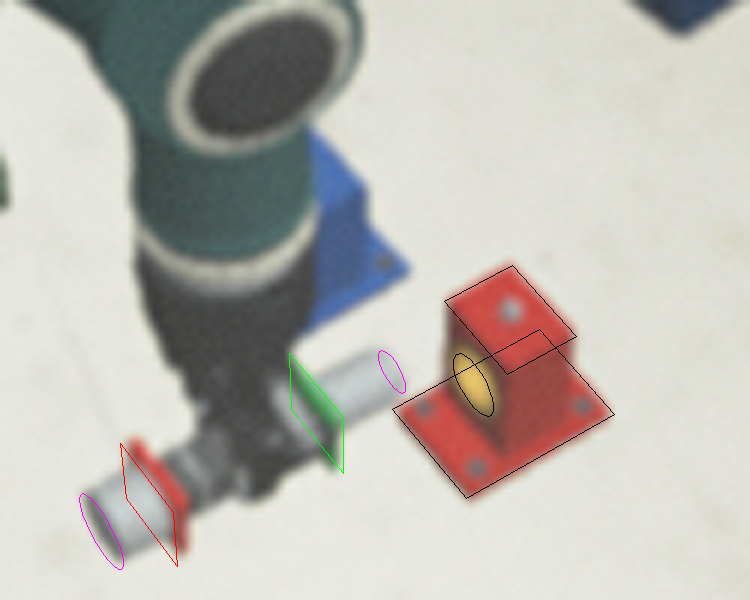

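move_arm(plan="0 0 -25 0 0 -0.3; 0 0 -50 0 0 -0.3; 10 0 -50 0 0 -0.3; 20 0 -50 0 0 -0.3; 20 0 -50 0 0 -0.3")

```text
time_s: 29.15
position: [0.4546, -0.0027, 0.0617]
ee_rot: [-180.0, -0.4, -7.0]
ft_force: [0.3, -0.2, -3.2]
grip_width: 0.295
gripper_force: 59.8
```

move_arm(plan="10 -1.2 0 0 0 0; 20 -2.4 0 0 0 0; 30 -3.6 0 0 0 0; 36 -4.3 0 0 0 0; 40 -4.8 0 0 0 0")

```text
time_s: 29.78
position: [0.4927, -0.0076, 0.0606]
ee_rot: [180.0, -0.2, -7.0]
ft_force: [-0.5, -0.3, -2.7]
grip_width: 0.288
gripper_force: 59.8
```

```bash
python3 - <<'E'
from m import *
print(togo(.524,-.0112,.061,-6.9,-.2),telemetry.state()["position"])
c=cap("scene");print(pose(c,"red"))
E
```

```text
(array([31.3431301 , -3.57681895,  0.4320363 ]), array([ 0.0142318 , -0.04501657,  0.11756799]), array([-0.49295606, -0.25782201, -2.74800065])) [ 0.49265687 -0.00762318  0.06056796]
(604, 'all', array([588., -20.]), array([62., 90.]), 83.1, 'top', 192, array([ 0.5876, -0.0193,  0.0893]), array([54., 40.]), 82.9)
```

move_arm(plan="4 -0.4 0 0 0 0; 8 -0.9 0 0 0 0; 12 -1.4 0 0 0 0; 16 -1.9 0 0 0 0; 20 -2.3 0 0 0 0")

```text
time_s: 30.45
position: [0.5126, -0.0099, 0.0607]
ee_rot: [180.0, -0.2, -7.0]
ft_force: [-0.8, 0.2, -2.4]
grip_width: 0.292
gripper_force: 59.8
```

move_arm(plan="2 -0.2 0 0 0 0; 4 -0.4 0 0 0 0; 6 -0.6 0 0 0 0; 8 -0.9 0 0 0 0; 8 -0.9 0 0 0 0")

```text
time_s: 31.08
position: [0.5205, -0.0107, 0.0607]
ee_rot: [180.0, -0.2, -7.0]
ft_force: [-0.2, -0.3, -3.4]
grip_width: 0.291
gripper_force: 59.8
```

move_arm(plan="0.8 -0.1 0 0 0 0; 1.6 -0.2 0 0 0 0; 2.4 -0.3 0 0 0 0; 3 -0.4 0 0 0 0; 3 -0.4 0 0 0 0")

```text
time_s: 31.7
position: [0.5232, -0.0111, 0.0606]
ee_rot: [180.0, -0.1, -7.0]
ft_force: [-1.5, 0.1, -2.4]
grip_width: 0.289
gripper_force: 60.0
```

move_arm(plan="0.5 -0.1 0 0 0 0; 1 -0.1 0 0 0 0; 1.5 -0.2 0 0 0 0; 1.5 -0.2 0 0 0 0")

```text
time_s: 32.2
position: [0.5233, -0.0111, 0.0603]
ee_rot: [180.0, 0.0, -7.0]
ft_force: [-6.2, 1.1, 1.3]
grip_width: 0.297
gripper_force: 60.5
```

move_arm(plan="0.5 -0.1 0 0 0 0; 1 -0.1 0 0 0 0; 1 -0.1 0 0 0 0; 1 -0.1 0 0 0 0")

```text
time_s: 32.7
position: [0.5234, -0.0111, 0.0602]
ee_rot: [-180.0, 0.1, -7.0]
ft_force: [-8.3, 0.9, 1.7]
grip_width: 0.297
gripper_force: 60.7
```

move_arm(plan="-5 0.6 0 0 0 0; -15 1.8 0 0 0 0; -30 3.6 0 0 0 0; -50 6 0 0 0 0; -80 9.6 0 0 0 0")

```text
time_s: 33.33
position: [0.4452, -0.0017, 0.0609]
ee_rot: [180.0, -0.2, -7.0]
ft_force: [-0.2, 0.4, -3.9]
grip_width: 0.29
gripper_force: 59.9
```

move_arm(plan="-8 0 20 0 0 10; -8 0 40 0 0 20; -8 0 40 0 0 30; -8 0 40 0 0 40; -8 0 40 0 0 50")

```text
time_s: 33.95
position: [0.4371, -0.0017, 0.1008]
ee_rot: [180.0, -0.2, 43.3]
ft_force: [0.1, -0.4, -2.9]
grip_width: 0.292
gripper_force: 60.0
```

move_arm(plan="0 0 0 0 0 10; 0 0 0 0 0 20; 0 0 0 0 0 30; 0 0 0 0 0 40; 0 0 0 0 0 50")

```text
time_s: 34.58
position: [0.437, -0.0019, 0.1007]
ee_rot: [180.0, -0.2, 93.3]
ft_force: [0.6, 0.2, -3.2]
grip_width: 0.291
gripper_force: 60.0
```

move_arm(plan="0 0 0 0 0 10; 0 0 0 0 0 20; 0 0 0 0 0 30; 0 0 0 0 0 40; 0 0 0 0 0 50")

```text
time_s: 35.2
position: [0.4371, -0.0019, 0.1007]
ee_rot: [180.0, -0.2, 143.3]
ft_force: [-0.2, 0.7, -2.5]
grip_width: 0.292
gripper_force: 60.0
```

move_arm(plan="0 0 0 0 0 10; 0 0 0 0 0 20; 0 0 0 0 0 30; 0 0 0 0 0 30")

```text
time_s: 35.7
position: [0.4372, -0.002, 0.1007]
ee_rot: [180.0, -0.2, 172.9]
ft_force: [0.2, -0.3, -2.9]
grip_width: 0.298
gripper_force: 60.0
```

```bash
python3 - <<'E'
from ov import *
c=cap("scene");print(pose(c,"blue"),pose(c,"red"));t=cap("top");print(pose(t,"red"),edges("red",(.587,-.0195)))
print(telemetry.state()["position"],togo(.475,-.0055,.061,173,-.2),telemetry.state()["joint_pos"].round(0))
E
```

```text
(442, 'all', array([578.,  66.]), array([78., 62.]), 37.6, 'top', 138, array([0.5773, 0.0754, 0.0897]), array([54., 38.]), 79.7) (688, 'all', array([589., -18.]), array([65., 92.]), 83.9, 'top', 179, array([ 0.5879, -0.0188,  0.0895]), array([53., 41.]), 86.4)
(324, 'all', array([592., -22.]), array([65., 91.]), 87.3, 'top', 125, array([ 0.586 , -0.0207,  0.0904]), array([52., 39.]), 82.1) [(np.float64(-7.21), np.float64(0.0108), 14, np.float64(0.0003)), (np.float64(-18.53), np.float64(-0.0467), 19, np.float64(0.0063))]
[ 0.43780679 -0.00178201  0.10069253] (array([ 37.19321236,  -3.71799499, -39.6925343 ]), array([0.00171948, 0.03422853, 0.0733664 ]), array([-0.38241783, -0.53060964, -2.7377605 ])) [ 12.  23. -18. 126.  13.  33.  67.]
```

move_arm(plan="0 0 -20 0 0 0.1; 0 -1 -40 0 0 0.1; 15 -2 -40 0 0 0.1; 30 -3 -40 0 0 0.1; 38 -3.8 -40 0 0 0.1")

```text
time_s: 36.62
position: [0.4784, -0.0056, 0.0616]
ee_rot: [179.9, -0.0, 173.1]
ft_force: [0.6, -0.0, -3.8]
grip_width: 0.291
gripper_force: 59.8
```

move_arm(plan="4 -0.5 0 0 0 0; 8 -1 0 0 0 0; 12 -1.4 0 0 0 0; 15 -1.8 0 0 0 0; 17 -2 0 0 0 0")

```text
time_s: 37.25
position: [0.493, -0.0076, 0.0607]
ee_rot: [180.0, -0.2, 173.1]
ft_force: [-0.3, -0.4, -2.3]
grip_width: 0.293
gripper_force: 59.8
```

```bash
python3 - <<'E'
from m import *
print(togo(.4965,-.0081,.061,173.1,-.2),telemetry.state()["position"])
c=cap("scene");print(pose(c,"red",(.587,-.02)),pose(c,"blue"));print(pose(cap("top"),"blue"))
E
```

```text
(array([ 3.53108199, -0.46620648,  0.34212648]), array([-0.00962537,  0.0237266 ,  0.01724164]), array([-0.2569222 , -0.42818197, -2.2989515 ])) [ 0.49296892 -0.00763379  0.06065787]
(593, 'all', array([582., -19.]), array([ 61., 101.]), 83.7, 'top', 190, array([ 0.588 , -0.0195,  0.0896]), array([53., 41.]), 86.4) None
(201, 'all', array([587.,  76.]), array([55., 63.]), 83.2, 'top', 113, array([0.5747, 0.0751, 0.0911]), array([51., 39.]), 86.4)
```

move_arm(plan="0.8 -0.1 0 0 0 0; 1.6 -0.2 0 0 0 0; 2.4 -0.3 0 0 0 0; 3 -0.4 0 0 0 0; 3 -0.4 0 0 0 0")

```text
time_s: 37.98
position: [0.496, -0.008, 0.0607]
ee_rot: [180.0, -0.2, 173.1]
ft_force: [-0.1, 0.1, -1.9]
grip_width: 0.293
gripper_force: 59.8
```

move_arm(plan="0.5 -0.1 0 0 0 0; 1 -0.1 0 0 0 0; 1.5 -0.2 0 0 0 0; 1.5 -0.2 0 0 0 0")

```text
time_s: 38.48
position: [0.4966, -0.0082, 0.0605]
ee_rot: [-180.0, -0.3, 173.1]
ft_force: [-3.0, 0.1, -0.9]
grip_width: 0.295
gripper_force: 60.3
```

move_arm(plan="0.5 -0.1 0 0 0 0; 1 -0.1 0 0 0 0; 1.5 -0.2 0 0 0 0; 1.5 -0.2 0 0 0 0; 1.5 -0.2 0 0 0 0")

```text
time_s: 39.1
position: [0.4968, -0.0083, 0.0602]
ee_rot: [-180.0, -0.4, 173.1]
ft_force: [-6.6, 0.2, 1.4]
grip_width: 0.293
gripper_force: 60.5
```

move_arm(plan="0 0 0 0 0 0; 0 0 0 0 0 0; -5 0.6 0 0 0 0; -25 3 0 0 0 0; -55 6.6 0 0 0 0")

```text
time_s: 39.72
position: [0.4452, -0.0017, 0.061]
ee_rot: [179.9, 0.0, 173.0]
ft_force: [-0.1, 1.2, -3.1]
grip_width: 0.293
gripper_force: 59.9
```

move_arm(plan="0 0 30 0 0 -10; 0 -20 60 0 0 -20; 0 -40 90 0 0 -30; 0 -60 110 0 0 -40; 0 -80 110 0 0 -50")

```text
time_s: 40.35
position: [0.446, -0.0828, 0.1729]
ee_rot: [179.7, 0.1, 122.7]
ft_force: [0.3, -0.3, -3.8]
grip_width: 0.291
gripper_force: 60.0
```

move_arm(plan="0 -20 0 0 0 -10; 0 -40 0 0 0 -20; 0 -60 0 0 0 -30; 0 -80 0 0 0 -40; 0 -100 0 0 0 -50")

```text
time_s: 40.98
position: [0.4446, -0.1828, 0.171]
ee_rot: [179.8, -0.2, 72.8]
ft_force: [0.1, 0.6, -3.0]
grip_width: 0.292
gripper_force: 59.9
```

move_arm(plan="0 -20 0 0 0 -10; 0 -40 0 0 0 -20; 0 -57 0 0 0 -30; 0 -57 0 0 0 -40; 0 -57 0 0 0 -50")

```text
time_s: 41.6
position: [0.4445, -0.2395, 0.1709]
ee_rot: [179.9, -0.2, 22.7]
ft_force: [0.5, 0.4, -3.2]
grip_width: 0.29
gripper_force: 59.9
```

```bash
python3 - <<'E'
from m import *
print(togo(.4306,-.2392,.11,5.6,-.3),telemetry.state()["joint_pos"].round(0))
t=cap("top");s=cap("scene")
for c in(t,s):
    P=pts(c);H=hsv(c)
    print(pose(c,"blue"),pose(c,"red"))
    w=(H[...,0]>8)&(H[...,0]<20)&(H[...,1]>65)&(P[...,2]>.0)&(P[...,2]<.045)&(abs(P[...,0]-.43)<.12)&(abs(P[...,1]+.233)<.07)
    print("rest",w.sum(),cv2.minAreaRect((P[w][:,:2]*1000).astype(np.float32)))
E
```

```text
(array([-13.86421331,   0.25789281, -60.90977682]), array([  0.12493751,  -0.0283975 , -17.12628037]), array([ 0.52272065,  0.38675411, -3.17939003])) [ 10.  19.  17. 117.  -8.  44. -35.]
(310, 'all', array([576.,  76.]), array([55., 86.]), 84.5, 'top', 93, array([0.5738, 0.0764, 0.0914]), array([52., 40.]), 85.2) (408, 'all', array([588., -21.]), array([65., 96.]), 86.6, 'top', 129, array([ 0.5864, -0.0215,  0.0907]), array([51., 41.]), 82.1)
rest 79 ((451.13177490234375, -221.84999084472656), (66.35365295410156, 34.7404899597168), 3.168882131576538)
(470, 'all', array([577.,  76.]), array([62., 90.]), 80.4, 'top', 73, array([0.5638, 0.0724, 0.088 ]), array([21., 53.]), 8.7) (466, 'all', array([575., -17.]), array([63., 64.]), 84.4, 'top', 91, array([ 0.5772, -0.0137,  0.0885]), array([52., 24.]), 85.5)
rest 732 ((426.7069396972656, -238.20736694335938), (116.68216705322266, 65.38092803955078), 4.191475868225098)
```

move_arm(plan="-5 0 0 0 0 -8.5; -10 0 -20 0.1 0 -17.1; -14 0 -40 0.1 0 -17.1; -14 0 -61 0.1 0 -17.1; -14 0 -61 0.1 0 -17.1")

```text
time_s: 42.32
position: [0.4293, -0.2384, 0.1087]
ee_rot: [-179.9, -0.1, 6.2]
ft_force: [0.1, -0.9, -2.0]
grip_width: 0.295
gripper_force: 59.8
```

```bash
python3 -c "
from m import *
print(togo(.4305,-.2392,.0479,5.7,-.3))
print(gauge(cap('scene'),zr=(.08,.14)))"
```

```text
(array([  1.18895266,  -0.75982397, -60.80438858]), array([-0.11232225, -0.2286203 , -0.4549991 ]), array([ 0.10802501, -0.9175669 , -2.04987902]))
{'green': None, 'red': (np.int64(86), array([ 0.3892, -0.2462,  0.1143]), array([0.015, 0.041, 0.041])), 'handle': (np.int64(140), array([ 0.4234, -0.2403,  0.1212]), array([ 0.359, -0.276,  0.086]), array([ 0.471, -0.199,  0.14 ]))}
```

move_arm(plan="1 -0.8 -15 -0.1 -0.2 -0.5; 1 -0.8 -28 -0.1 -0.2 -0.5; 1 -0.8 -35 -0.1 -0.2 -0.5; 1 -0.8 -35 -0.1 -0.2 -0.5; 1 -0.8 -35 -0.1 -0.2 -0.5")

```text
time_s: 43.0
position: [0.4311, -0.2398, 0.0748]
ee_rot: [180.0, -0.4, 5.5]
ft_force: [-0.1, -0.4, -4.1]
grip_width: 0.292
gripper_force: 60.0
```

```bash
python3 -c "
from m import *
print(togo(.4305,-.2392,.0485,5.7,-.3))"
```

```text
(array([ -0.59745879,   0.56878749, -26.32330965]), array([0.03949166, 0.10928324, 0.21520147]), array([-0.11939536, -0.37958454, -4.07688022]))
```

move_arm(plan="-0.6 0.6 -6 0 0.1 0.2; -0.6 0.6 -12 0 0.1 0.2; -0.6 0.6 -18 0 0.1 0.2; -0.6 0.6 -23 0 0.1 0.2; -0.6 0.6 -25 0 0.1 0.2")

```text
time_s: 43.62
position: [0.4301, -0.239, 0.0492]
ee_rot: [180.0, -0.3, 5.7]
ft_force: [0.2, 0.3, -2.1]
grip_width: 0.298
gripper_force: 60.0
```

move_arm(plan="0 0 -0.8 0 0 0; 0 0 -1.6 0 0 0; 0 0 -1.6 0 0 0")

```text
time_s: 44.0
position: [0.4304, -0.239, 0.0482]
ee_rot: [180.0, -0.3, 5.7]
ft_force: [0.0, -0.0, -2.7]
grip_width: 0.296
gripper_force: 60.0
```

Touching down within a few tenths; release, then rise.

move_arm(plan="0 0 -0.4 0 0 0; 0 0 -0.4 0 0 0")

```text
time_s: 44.25
position: [0.4304, -0.2391, 0.0479]
ee_rot: [180.0, -0.3, 5.7]
ft_force: [-0.3, 1.3, 1.9]
grip_width: 0.293
gripper_force: 60.5
```

move_arm(plan="0 0 0 0 0 0; 0 0 0 0 0 0; 0 0 0 0 0 0; 0 0 0 0 0 0", gripper=45)

```text
time_s: 44.75
position: [0.4303, -0.239, 0.0477]
ee_rot: [180.0, -0.3, 5.7]
ft_force: [-0.7, 1.2, 0.7]
grip_width: 0.526
gripper_force: 0.0
```

move_arm(plan="0 0 20 0 0 0; 0 0 60 0 0 0; 0 0 110 0 0 0; 0 0 170 0 0 0; 0 40 220 0 0 0")

```text
time_s: 45.38
position: [0.4303, -0.2019, 0.269]
ee_rot: [179.9, -0.4, 5.4]
ft_force: [1.8, 1.0, 0.4]
grip_width: 0.522
gripper_force: 0.0
```

move_arm(plan="0 50 10 0 0 0; 0 100 20 0 0 0; 0 150 30 0 0 0; 0 180 30 0 0 0; 0 180 30 0 0 0")

```text
time_s: 46.0
position: [0.4301, -0.0178, 0.2966]
ee_rot: [180.0, -0.3, 6.0]
ft_force: [-0.0, 0.4, -0.2]
grip_width: 0.529
gripper_force: 0.0
```

```bash
python3 - <<'E'
from m import *
t=cap("top");s=cap("scene")
for c in(t,s):
    P=pts(c);H=hsv(c)
    print(pose(c,"blue"),pose(c,"red"),pose(c,"yellow"));print(gauge(c,zr=(.02,.09)))
    sh=(P[...,2]>.165)&(P[...,2]<.225)&(abs(P[...,0]-.45)<.058)&(abs(P[...,1]-.30)<.058)
    if sh.any(): print("shade",cv2.minEnclosingCircle((P[sh][:,:2]*1000).astype(np.float32)))
print(telemetry.state()["joint_pos"].round(0))
E
```

```text
(318, 'all', array([575.,  76.]), array([56., 87.]), 83.6, 'top', 104, array([0.5751, 0.0747, 0.0912]), array([52., 40.]), 87.2) (186, 'all', array([604., -21.]), array([66., 62.]), 80.4, 'top', 88, array([ 0.5909, -0.0189,  0.0919]), array([52., 33.]), 81.0) None
{'green': (np.int64(30), array([ 0.4688, -0.2352,  0.0582]), array([0.011, 0.039, 0.019])), 'red': (np.int64(46), array([ 0.3892, -0.2436,  0.055 ]), array([0.014, 0.043, 0.038])), 'handle': (np.int64(127), array([ 0.4272, -0.2381,  0.0498]), array([ 0.365, -0.251,  0.026]), array([ 0.464, -0.226,  0.059]))}
shade ((452.9971008300781, 300.276123046875), 45.40494918823242)
(475, 'all', array([575.,  75.]), array([61., 89.]), 77.4, 'top', 85, array([0.5764, 0.0648, 0.0889]), array([32., 38.]), 84.1) (682, 'all', array([589., -19.]), array([65., 93.]), 83.8, 'top', 207, array([ 0.5882, -0.019 ,  0.0887]), array([54., 42.]), 84.8) None
{'green': (np.int64(53), array([ 0.4709, -0.237 ,  0.0557]), array([0.011, 0.042, 0.03 ])), 'red': (np.int64(79), array([ 0.3903, -0.2445,  0.0552]), array([0.015, 0.042, 0.032])), 'handle': (np.int64(2), array([ 0.3612, -0.2436,  0.0387]), array([ 0.36 , -0.248,  0.036]), array([ 0.362, -0.239,  0.041]))}
shade ((458.8915710449219, 300.8810729980469), 48.55710220336914)
[-14.   2.  13. 119.  -0.  59. -85.]
```

```bash
python3 -c "
from cell import close_job
print(close_job())"
```

```text
the job is handed in; nothing more can be done
None
```

The job is done and handed in at about 46 s: the lamp head hangs over the green case, the blue and red blocks passed go and no-go (no yellow block was there), and the gauge is back in its rest. The blue block shifted about 4 cm aside after its check, probably the knock the task warned of, so I left it standing there.

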